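# Draw the amulet cases out of the keeper block and close it

## Task

Take the draw hook from its stand and with it, not with the fingers, hook each gold amulet case in the keeper block by its loop and draw it out of its bore; stand each case upright on the floor of an empty compartment of the red tray, one to a compartment. Then hang the hook back in its stand, and close the empty block: lower the cover over the central shaft and the pin until it lies flat on the block. Leave the pendants already in the tray, the bottle, the loupe and the tin where they are.

Things in the scene. Friction and masses are not known exactly. Their poses are not given: they have to be found in the camera images.
- block: Keeper block, fixed: dark grey, 150 x 150 mm, 110 mm tall, origin at the centre of its underside, z up. Four upright round blind bores, 56 mm across, 100 mm deep (red floor 10 mm above the desk), centred at (+-38, +-38) mm. In the middle of its top a steel shaft 16 mm across rises 30 mm above the top; a brass anti-rotation pin 8 mm across at (+56, 0) mm rises 16 mm.
- block_top (a point): Centre of the block's top face, 110 mm above the desk (axes as the block's).
- cover: Cover, loose, 0.35 kg: grey plate 140 x 140 x 8 mm, origin at the centre of its underside, z up; starts flat on the desk. Brass handle bar over the middle, 14 mm wide (x), 14 high, 100 long (y), centre line 55 mm above the underside, on 12 mm posts at y = +-44 mm. Centre hole 19 mm for the shaft, 11 mm hole at (+56, 0) for the pin, a gold strip beside it. Fits the block with +x to the block's +x.
- hook: Draw hook, loose, 0.12 kg. Origin: centre of the underside of its brass collar (30 mm disc, z 0 to 4 mm), z up the tool. Above: brown square handle 16 x 16 mm, z 4 to 50 mm, flats along x and y, with a brass end. Below: 5 mm rod down to z -100 mm (rod centre), out along +x to x 8, then sloping up to the tip (x 13, z -94). Starts hanging in the stand, foot to the stand's +x.
- stand: Hook stand, fixed: black base 80 x 70 x 12 mm, origin at the centre of its underside; aluminium upright (x -36 to -24 mm, 26 mm wide, 126 mm high); fork of two prongs along x, each 12 mm wide, 8 mm thick, tops 120 mm above the desk, slot between them 14 mm wide, with 6 mm high lips on the prong ends (x 24 to 30 mm).
- stand_seat (a point): Middle of the fork slot, level with the prongs' tops (120 mm up): the collar's underside rests here, with 8 mm of play either way along the slot. The hook's foot passes up and down through the slot when it points along the stand's x, either way.
- tray: Red tray with black rim, fixed, 245 mm (x) by 165 mm (y), 28 mm high, 6 compartments about 76 mm square, parted by red 4 mm walls as high as the rim. Origin at the centre of its underside.
- tray_c0 (a point): Centre of the floor of compartment 0 of the red tray, about 5 mm above the desk.
- tray_c1 (a point): Centre of the floor of compartment 1 of the red tray, about 5 mm above the desk.
- tray_c2 (a point): Centre of the floor of compartment 2 of the red tray, about 5 mm above the desk.
- tray_c3 (a point): Centre of the floor of compartment 3 of the red tray, about 5 mm above the desk.
- tray_c4 (a point): Centre of the floor of compartment 4 of the red tray, about 5 mm above the desk.
- tray_c5 (a point): Centre of the floor of compartment 5 of the red tray, about 5 mm above the desk.
- case0: Amulet case, loose, 0.12 kg: gold cylinder 44 mm across, 40 mm tall, dark red band, origin at the centre of its underside, z up. Stiff loop of 4 mm bar on the lid, in its x-z plane: feet at x +-16 mm, shoulders x +-15 at z 54, level top bar x -6 to +6 with centre line at z 62. Starts standing in a bore, up to 5 mm off centre. Three or four are present.
- case1: Amulet case, loose, 0.12 kg: gold cylinder 44 mm across, 40 mm tall, dark red band, origin at the centre of its underside, z up. Stiff loop of 4 mm bar on the lid, in its x-z plane: feet at x +-16 mm, shoulders x +-15 at z 54, level top bar x -6 to +6 with centre line at z 62. Starts standing in a bore, up to 5 mm off centre. Three or four are present.
- case2: Amulet case, loose, 0.12 kg: gold cylinder 44 mm across, 40 mm tall, dark red band, origin at the centre of its underside, z up. Stiff loop of 4 mm bar on the lid, in its x-z plane: feet at x +-16 mm, shoulders x +-15 at z 54, level top bar x -6 to +6 with centre line at z 62. Starts standing in a bore, up to 5 mm off centre. Three or four are present.
- case3: Amulet case, loose, 0.12 kg: gold cylinder 44 mm across, 40 mm tall, dark red band, origin at the centre of its underside, z up. Stiff loop of 4 mm bar on the lid, in its x-z plane: feet at x +-16 mm, shoulders x +-15 at z 54, level top bar x -6 to +6 with centre line at z 62. Starts standing in a bore, up to 5 mm off centre. Three or four are present.
- pendant0: Bystander: flat gold pendant 34 mm across, 8 mm thick, in a compartment of the red tray, which is thus taken (one or two of the four pendants are present). Origin at the centre of its underside.
- pendant1: Bystander: flat gold pendant 34 mm across, 8 mm thick, in a compartment of the red tray, which is thus taken (one or two of the four pendants are present). Origin at the centre of its underside.
- pendant2: Bystander: flat gold pendant 34 mm across, 8 mm thick, in a compartment of the red tray, which is thus taken (one or two of the four pendants are present). Origin at the centre of its underside.
- pendant3: Bystander: flat gold pendant 34 mm across, 8 mm thick, in a compartment of the red tray, which is thus taken (one or two of the four pendants are present). Origin at the centre of its underside.
- bottle: Bystander: clear water bottle, blue cap, 62 mm across, 190 mm tall, beyond the block. Origin at the centre of its underside.
- loupe: Bystander: black loupe, 48 mm across, 30 mm high, beyond the red tray. Origin at the centre of its underside.
- tin: Bystander: open metal tin 80 x 110 x 30 mm with gold bits, beyond the block. Origin at the centre of its underside.

How it is judged:
On the way, in this order (a step that is already met when the one before it is completed fails the run):
1. every case that is present stands upright in a compartment of the red tray (((horizontal distance between case0 and tray_c0 below 0.025 m and z of case0 in the frame of tray_c0 below 0.005 m) or (horizontal distance between case0 and tray_c1 below 0.025 m and z of case0 in the frame of tray_c1 below 0.005 m) or (horizontal distance between case0 and tray_c2 below 0.025 m and z of case0 in the frame of tray_c2 below 0.005 m) or (horizontal distance between case0 and tray_c3 below 0.025 m and z of case0 in the frame of tray_c3 below 0.005 m) or (horizontal distance between case0 and tray_c4 below 0.025 m and z of case0 in the frame of tray_c4 below 0.005 m) or (horizontal distance between case0 and tray_c5 below 0.025 m and z of case0 in the frame of tray_c5 below 0.005 m)) and angle between each of case0, case1, case2, case3's own z axis and vertical below 0.12 rad and linear speed of each of case0, case1, case2, case3 below 0.03 m/s and ((horizontal distance between case1 and tray_c0 below 0.025 m and z of case1 in the frame of tray_c0 below 0.005 m) or (horizontal distance between case1 and tray_c1 below 0.025 m and z of case1 in the frame of tray_c1 below 0.005 m) or (horizontal distance between case1 and tray_c2 below 0.025 m and z of case1 in the frame of tray_c2 below 0.005 m) or (horizontal distance between case1 and tray_c3 below 0.025 m and z of case1 in the frame of tray_c3 below 0.005 m) or (horizontal distance between case1 and tray_c4 below 0.025 m and z of case1 in the frame of tray_c4 below 0.005 m) or (horizontal distance between case1 and tray_c5 below 0.025 m and z of case1 in the frame of tray_c5 below 0.005 m)) and ((horizontal distance between case2 and tray_c0 below 0.025 m and z of case2 in the frame of tray_c0 below 0.005 m) or (horizontal distance between case2 and tray_c1 below 0.025 m and z of case2 in the frame of tray_c1 below 0.005 m) or (horizontal distance between case2 and tray_c2 below 0.025 m and z of case2 in the frame of tray_c2 below 0.005 m) or (horizontal distance between case2 and tray_c3 below 0.025 m and z of case2 in the frame of tray_c3 below 0.005 m) or (horizontal distance between case2 and tray_c4 below 0.025 m and z of case2 in the frame of tray_c4 below 0.005 m) or (horizontal distance between case2 and tray_c5 below 0.025 m and z of case2 in the frame of tray_c5 below 0.005 m)) and ((horizontal distance between case3 and tray_c0 below 0.025 m and z of case3 in the frame of tray_c0 below 0.005 m) or (horizontal distance between case3 and tray_c1 below 0.025 m and z of case3 in the frame of tray_c1 below 0.005 m) or (horizontal distance between case3 and tray_c2 below 0.025 m and z of case3 in the frame of tray_c2 below 0.005 m) or (horizontal distance between case3 and tray_c3 below 0.025 m and z of case3 in the frame of tray_c3 below 0.005 m) or (horizontal distance between case3 and tray_c4 below 0.025 m and z of case3 in the frame of tray_c4 below 0.005 m) or (horizontal distance between case3 and tray_c5 below 0.025 m and z of case3 in the frame of tray_c5 below 0.005 m))), for 0.2 s.
2. the cover lies flat on the block, over shaft and pin (horizontal distance between cover and block_top below 0.005 m and z of cover in the frame of block_top below 0.004 m and angle between cover's own z axis and vertical below 0.04 rad and angle between the x axis of cover and the x axis of block, either way round below 0.09 rad), for 0.2 s.
At the end, for the whole second after the job is handed in: Cases upright (0.12 rad) and still on compartment floors (25 mm from centre, under 5 mm up); hook hangs upright (0.2 rad) in its stand (20 mm sideways, 6 mm in height); cover flat on the block over shaft and pin (centre 5 mm, gap under 4 mm, tilt 0.04, turn 0.09 rad) (all of step 1 and all of step 2 and horizontal distance between hook and stand_seat below 0.02 m and z of hook in the frame of stand_seat between -0.006 and 0.006 m and angle between hook's own z axis and vertical below 0.2 rad and linear speed of each of hook, cover below 0.03 m/s); the robot touches nothing.
It fails at once if the fingers touch a case that is still in its bore ((contact force between the fingers and case0 above 0.5 N and horizontal distance between case0 and block below 0.075 m and height (world z) of case0 below 0.09 m) or (contact force between the fingers and case1 above 0.5 N and horizontal distance between case1 and block below 0.075 m and height (world z) of case1 below 0.09 m) or (contact force between the fingers and case2 above 0.5 N and horizontal distance between case2 and block below 0.075 m and height (world z) of case2 below 0.09 m) or (contact force between the fingers and case3 above 0.5 N and horizontal distance between case3 and block below 0.075 m and height (world z) of case3 below 0.09 m)).
It fails at once if a pendant, the bottle, loupe or tin is moved more than 40 mm (distance of any of pendant0, pendant1, pendant2, pendant3, bottle, loupe, tin from where it was at the start of the episode above 0.04 m).
Of case0, case1, case2, case3 only 3 to 4 are there at a start; the rules pass over those that are not, and their reading is None.
Of pendant0, pendant1, pendant2, pendant3 only 1 to 2 are there at a start; the rules pass over those that are not, and their reading is None.
At some moment in a run one of cover may be knocked a few centimetres aside while the robot is not near it.
Once in a run the grip may slacken for a moment while it holds something.
It also fails if it takes over 210 s, if anything falls off the work surface, if the arm or the gripper's body presses on something with over 40 N, if the wrist force passes 120 N, or if a joint passes its speed limit or range.

## Robot

A 6-joint arm with a two-finger parallel gripper is mounted at the origin on the work surface. World frame = base frame: x ahead of the robot, y to its left, z up, the work surface at z = 0. Lengths are in m, angles in rad, forces in N, time in s.
With the tool pointing down it reaches from about 0.4 to 0.825 m from the base axis. Payload 7 kg.
Tool frame: the origin (TCP) lies at the centre of the arm's flange, where the gripper is bolted on; the fingertips stand 178 mm ahead of it and the grasp point (between the pads) lies arm.tcp_to_grasp ahead of it (arm.tcp_to_grasp is the distance from the TCP to the grasp point, in m); z points along the fingers, y is the direction in which the jaws open and shut (so a half turn about z gives the same grasp; the last joint's range is limited). The gripper opens to 88 mm and grips with 3 to 60 N. Pads are 19 mm wide; open, the fingers measure 130 mm over their backs; the gripper's body (78 mm by 193 mm) begins 47 mm behind the grasp point.
Start: joints at [-1.023, 0.359, 0.012, 0, -1.224, -0.288], TCP at [0.173, -0.652, 0.405] pointing down, gripper open.
Joint ranges: [-3.07, 3.07], [-1.43, 2.12], [-1.02, 1.25], [-3.03, 1.67], [-3.05, -0], [-3.03, 3.03]. Speed limits (rad/s): [2.39, 2.39, 3.01, 3.14, 3.14, 3.14].

## Interface

Orientations are given as [roll, pitch, yaw] about the fixed x, y, z axes, in that order (R = Rz(yaw) Ry(pitch) Rx(roll)).
In Python, from station import arm gives the robot as it stands.
- The arm moves only by the tool move_arm, never from a script. Its argument "deltas" is a list of rows, each a list of 6 numbers: the shift along the world's x, y, z in mm, then the turn, a rotation vector about the world's x, y, z in degrees. In form: [[tx, ty, tz, ax, ay, az], ...]. A call has exactly 5 rows; each row shifts and turns the commanded pose from where the row before left it; what a row does not reach is not made up. A row lasts 1/12 s, in which the tool goes at most 41.7 mm and 7.16 degrees, less where a joint would pass 70% of its speed; a pose out of reach is approached as far as the arm can. A call with a gripper value outside its range is refused whole. "claw" is the closure in counts, from 0 (fully open) to 255 (shut), set as the call begins (left out, the last holds). The fingers move at their own pace and stop on an object; "squeeze" is the grip in N (left out, the last holds). Time passes only in rows, so rows that do not move let the fingers close, or fill a call up. It gives the time, the measured TCP pose, the force and the opening at its end, in the units of the state.
- arm.get_state(): the state, without advancing time (a new reading comes with each control period).
- arm.grab_frame(name): name is "scene" or "side" or "wrist"; returns the picture (420x560x3 uint8, red, green, blue); there is no depth.
- arm.calibration(name): a dict with "intrinsics" (3x3 intrinsics, pixels), "T" (4x4, takes a point from camera to world coordinates); the wrist camera has in their place "mount" (4x4, takes a point from camera to tool coordinates, whose origin is the TCP and whose axes are the flange's). Camera axes: x right, y up, looking along -z (the intrinsics and any distortion apply to the point x, -y, -z); pixel columns grow to the right and rows downward; lengths in m; the calibration is good to about 2 mm. A picture is of the moment at which its call begins: read the wrist's pose just before it. calibration takes no time and is no camera call.
- arm.job_done(): hands the job in, once; it reports no verdict.
Trained networks look in the newest picture that a camera, given by its name, has taken for a name from the list of things; names that differ only in an ending like _2 or _b are one class to them, and where a whole thing is asked for, a point or a joint stands for the part that bears it (a point fixed in the world has none). Each returns a list of dicts, best first, with "score" (0 to 1); they miss things now and then, are a little off and sometimes report something else, mostly with a low value. They report only what shows in the picture. A call takes as long as a camera call.
- arm.spot_in(thing, camera): "xy" ([column, row] in pixels, amid what is visible of it).
- arm.masks_of(thing, camera): "pixels" (420x560 bool, what is visible of it) and "xy" ([column, row] in pixels, amid what is visible of it).
- arm.spot_point(thing, camera): "xy" ([column, row] in pixels: a listed point, or the origin of a listed thing).
The state is a dict: "t": time; "q": joint angles; "qd": joint speeds; "joint_efforts": joint torques, N m; "eef_pos": TCP position; "ee_rot": TCP orientation; "force": force on the tool from outside, world axes, zero at the start; "moment": the same for the moment, N m; "width": finger opening in m.
Only numpy, scipy, OpenCV 4.12 (cv2) and the standard library are available. Lean on these libraries where they do the work, as an engineer would, in place of code of your own. Each camera call takes 0.05 s, during which the arm holds its last target. There are 200 camera calls.

## Working session

There is one attempt and no reset: what is moved stays moved. The work goes in short steps, Python scripts to look and compute and a tool call to move; the robot and the scene stay as the last step left them, time stands still between calls to the robot, and variables do not carry over. Pictures are saved under pics/ and viewed, about 12 in all and at most 16, crops included, and the job is handed in when it is done.

Besides the shell and the picture viewer there is one more tool, called after "Call:" as name([rows], argument=value, ...), one row to a line, values as JSON. move_arm: Moves the arm, as the interface text tells. Its arguments: {"type":"object","properties":{"deltas":{"type":"array","items":{"type":"array","items":{"type":"number"}}},"claw":{"type":"number"},"squeeze":{"type":"number"}},"required":["deltas"]}

```bash
mkdir -p pics; ls; python3 - <<'E'
from station import arm
import cv2, numpy as np
s=arm.get_state(); print({k:np.round(v,3) for k,v in s.items()}, arm.tcp_to_grasp)
for c in("scene","side"):
    f=arm.grab_frame(c); cv2.imwrite(f"pics/{c}0.png",f[:,:,::-1])
    k=arm.calibration(c); print(c,k)
print(arm.calibration("wrist"))
E
```

```text
pics
{'t': np.float64(0.0), 'q': array([-1.023,  0.359,  0.011, -0.   , -1.224, -0.288]), 'qd': array([-0.   , -0.   ,  0.002,  0.001, -0.   , -0.001]), 'joint_efforts': array([ 1.0000e-03, -5.8272e+01,  2.9306e+01,  6.9980e+00,  7.0000e-03,
       -0.0000e+00]), 'eef_pos': array([ 0.173, -0.652,  0.404]), 'ee_rot': array([ 3.14 , -0.   , -2.882]), 'force': array([ 0.538, -0.697,  0.877]), 'moment': array([-0.009, -0.026, -0.031]), 'width': np.float64(0.088)} 0.1593
scene {'intrinsics': array([[518.49924624,   0.        , 279.68830238],
       [  0.        , 518.49924624, 207.73134082],
       [  0.        ,   0.        ,   1.        ]]), 'T': array([[ 0.38855195, -0.67733428,  0.62469644,  1.26300895],
       [ 0.92135601,  0.29400464, -0.25429192, -0.29429353],
       [-0.01142301,  0.67437344,  0.73830209,  0.88011536],
       [ 0.        ,  0.        ,  0.        ,  1.        ]])}
side {'intrinsics': array([[429.79444637,   0.        , 277.72753695],
       [  0.        , 429.79444637, 205.62071829],
       [  0.        ,   0.        ,   1.        ]]), 'T': array([[-0.99908961,  0.0344369 , -0.02518029,  0.56713015],
       [-0.04077944, -0.59757065,  0.80077859,  0.83953801],
       [ 0.01252933,  0.80107641,  0.59843095,  0.71767845],
       [ 0.        ,  0.        ,  0.        ,  1.        ]])}
{'intrinsics': array([[304.05133522,   0.        , 284.049576  ],
       [  0.        , 304.05133522, 206.59299049],
       [  0.        ,   0.        ,   1.        ]]), 'mount': array([[-3.66349215e-04,  9.54645511e-01,  2.97744545e-01,
         8.11408341e-02],
       [ 9.99999842e-01,  2.22795536e-04,  5.16074606e-04,
         8.02276037e-04],
       [ 4.26332151e-04,  2.97744687e-01, -9.54645442e-01,
         1.98787768e-02],
       [ 0.00000000e+00,  0.00000000e+00,  0.00000000e+00,
         1.00000000e+00]])}
```

```bash
python3 - <<'E'
import cv2,numpy as np
a=cv2.imread('pics/scene0.png');b=cv2.imread('pics/side0.png')
cv2.imwrite('pics/both0.png',cv2.resize(np.vstack([a,b]),(0,0),fx=.71,fy=.71))
E
cat > h.py <<'E'
import numpy as np, cv2
from scipy.spatial.transform import Rotation as R
from scipy.optimize import least_squares
from station import arm
def T_tool(s=None):
    s=s or arm.get_state(); T=np.eye(4); T[:3,:3]=R.from_euler('xyz',s['ee_rot']).as_matrix(); T[:3,3]=s['eef_pos']; return T
def cam(name,s=None):
    k=arm.calibration(name); return k['intrinsics'], (k['T'] if name!='wrist' else T_tool(s)@k['mount'])
def proj(P,K,T):
    p=(np.asarray(P,float).reshape(-1,3)-T[:3,3])@T[:3,:3]; p=p*[1,-1,-1]
    q=p@K.T; return q[:,:2]/q[:,2:]
def onz(xy,K,T,z):
    d=np.linalg.inv(K)@np.array([xy[0],xy[1],1.]); d=T[:3,:3]@(d*[1,-1,-1]); o=T[:3,3]
    return o+d*(z-o[2])/d[2]
def snap(name,fn=None):
    s=arm.get_state(); f=arm.grab_frame(name)
    if fn: cv2.imwrite('pics/'+fn,f[:,:,::-1])
    return f,*cam(name,s)
E
python3 - <<'E'
from h import *
for c in("scene","side"):
    f,K,T=snap(c)
    for n,z in [("block_top",.11),("block",0),("cover",0),("hook",.12),("stand_seat",.12),("stand",0),("tray",0),("case0",.01),("pendant0",.005),("bottle",0),("loupe",0),("tin",0)]+[(f"tray_c{i}",.005) for i in range(6)]:
        for d in arm.spot_point(n,c)[:4]:
            if d['score']>.3: print(c,n,round(d['score'],2),np.round(d['xy']),np.round(onz(d['xy'],K,T,z),3))
E
```

```text
scene block_top 0.85 [283. 179.] [0.537 0.01  0.11 ]
scene block 0.81 [282. 210.] [0.527 0.01  0.   ]
scene cover 0.7 [410. 171.] [0.533 0.349 0.   ]
scene cover 0.6 [358. 164.] [ 0.46   0.244 -0.   ]
scene hook 0.65 [412. 171.] [0.634 0.264 0.12 ]
scene stand_seat 0.89 [413. 174.] [0.644 0.262 0.12 ]
scene stand_seat 0.64 [358. 164.] [0.571 0.17  0.12 ]
scene stand_seat 0.43 [336. 291.] [ 0.839 -0.02   0.12 ]
scene stand 0.63 [402. 212.] [ 0.64  0.26 -0.  ]
scene tray 0.81 [153. 248.] [ 0.519 -0.286  0.   ]
scene tray 0.71 [401. 210.] [0.635 0.26  0.   ]
scene tray 0.56 [284. 176.] [0.427 0.059 0.   ]
scene case0 0.75 [412. 174.] [0.551 0.34  0.01 ]
scene pendant0 0.63 [134. 251.] [ 0.513 -0.327  0.005]
scene pendant0 0.58 [164. 217.] [ 0.444 -0.243  0.005]
scene pendant0 0.51 [158. 218.] [ 0.441 -0.256  0.005]
scene bottle 0.7 [256. 326.] [ 0.781 -0.15   0.   ]
scene loupe 0.91 [190. 327.] [ 0.733 -0.267  0.   ]
scene tin 0.94 [336. 291.] [ 0.772  0.024 -0.   ]
scene tray_c0 0.86 [130. 252.] [ 0.513 -0.336  0.005]
scene tray_c0 0.76 [126. 231.] [ 0.45  -0.331  0.005]
scene tray_c0 
[... 2697 characters left out ...]
239  0.005]
side tray_c2 0.79 [280. 162.] [ 0.6   -0.345  0.005]
side tray_c3 0.93 [331. 180.] [ 0.442 -0.25   0.005]
side tray_c3 0.92 [306. 180.] [ 0.519 -0.245  0.005]
side tray_c3 0.88 [281. 181.] [ 0.592 -0.239  0.005]
side tray_c3 0.79 [280. 162.] [ 0.6   -0.345  0.005]
side tray_c4 0.93 [331. 180.] [ 0.442 -0.25   0.005]
side tray_c4 0.92 [306. 180.] [ 0.519 -0.245  0.005]
side tray_c4 0.88 [281. 181.] [ 0.592 -0.239  0.005]
side tray_c4 0.79 [280. 162.] [ 0.6   -0.345  0.005]
side tray_c5 0.93 [331. 180.] [ 0.442 -0.25   0.005]
side tray_c5 0.92 [306. 180.] [ 0.519 -0.245  0.005]
side tray_c5 0.88 [281. 181.] [ 0.592 -0.239  0.005]
side tray_c5 0.79 [280. 162.] [ 0.6   -0.345  0.005]
```

View pics/both0.png

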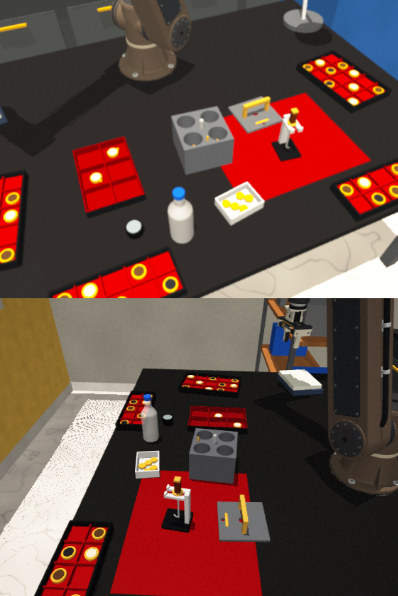

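Call:
move_arm([
  [18,32.5,5,0,0,0],
  [18,32.5,5,0,0,0],
  [18,32.5,5,0,0,0],
  [18,32.5,5,0,0,0],
  [18,32.5,5,0,0,0],
])

```text
t: 2.42
eef_pos: [0.2637, -0.4884, 0.4299]
ee_rot: [-3.141, 0.0, -2.882]
force: [2.0, 0.3, 0.6]
width: 0.0877
```

Call:
move_arm([
  [18,32.5,5,0,0,0],
  [18,32.5,5,0,0,0],
  [18,32.5,5,0,0,0],
  [18,32.5,5,0,0,0],
  [18,32.5,5,0,0,0],
])

```text
t: 2.83
eef_pos: [0.3537, -0.3257, 0.4553]
ee_rot: [-3.141, 0.001, -2.882]
force: [0.6, -0.4, -0.3]
width: 0.0876
```

Call:
move_arm([
  [18,32.5,5,0,0,0],
  [18,32.5,5,0,0,0],
  [18,32.5,5,0,0,0],
  [18,32.5,5,0,0,0],
  [18,32.5,5,0,0,0],
])

```text
t: 3.25
eef_pos: [0.4436, -0.163, 0.4804]
ee_rot: [-3.141, 0.001, -2.882]
force: [0.7, -0.5, -0.3]
width: 0.0878
```

Call:
move_arm([
  [18,32.5,5,0,0,0],
  [18,32.5,5,0,0,0],
  [18,32.5,5,0,0,0],
  [18,32.5,5,0,0,0],
  [0,0,0,0,0,0],
])

```text
t: 3.67
eef_pos: [0.5179, -0.0306, 0.5001]
ee_rot: [3.142, 0.002, -2.878]
force: [0.1, -0.4, 1.2]
width: 0.0876
```

```bash
python3 - <<'E'
from h import *
f,K,T=snap("wrist","w1.png"); s=arm.get_state(); print(s['t'],s['eef_pos'],s['ee_rot'])
for n,z in [("block_top",.11),("case0",.01)]:
    for d in arm.spot_point(n,"wrist")[:5]:
        print(n,round(d['score'],2),np.round(d['xy']),np.round(onz(d['xy'],K,T,z),3))
E
```

```text
3.7167 [ 0.51669717 -0.03224728  0.49961517] [ 3.14154841e+00  1.66747860e-04 -2.87829568e+00]
block_top 0.74 [311. 200.] [0.534 0.01  0.11 ]
case0 0.83 [338. 172.] [0.505 0.054 0.01 ]
case0 0.82 [321. 215.] [0.58  0.049 0.01 ]
case0 0.42 [119. 247.] [ 0.724 -0.264  0.01 ]
```

View pics/w1.png

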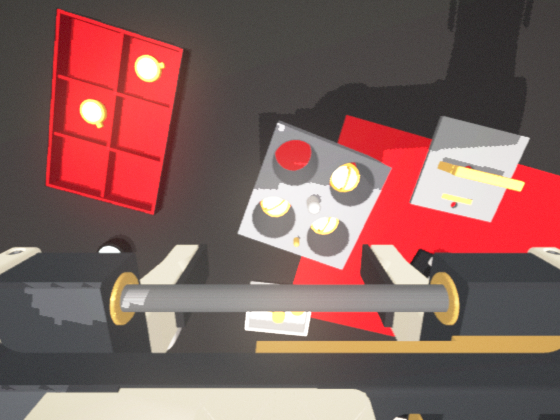

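Call:
move_arm([
  [19,13,-24,0,0,0],
  [19,13,-24,0,0,0],
  [19,13,-24,0,0,0],
  [19,13,-24,0,0,0],
  [19,13,-24,0,0,0],
])

```text
t: 4.23
eef_pos: [0.6106, 0.0292, 0.3789]
ee_rot: [3.142, 0.001, -2.884]
force: [-0.0, -0.4, -0.4]
width: 0.0876
```

```bash
python3 - <<'E'
from h import *
arm.grab_frame("wrist"); s=arm.get_state();arm.grab_frame("wrist")
f,K,T=snap("wrist","w2.png"); s=arm.get_state(); print(s['t'],s['eef_pos'],s['ee_rot'])
np.savez('w2.npz',K=K,T=T)
for n,z in [("block_top",.11),("case0",.01)]:
    for d in arm.spot_point(n,"wrist")[:5]:
        print(n,round(d['score'],2),np.round(d['xy'],1),np.round(onz(d['xy'],K,T,z),4))
for d in arm.masks_of("case0","wrist")[:5]: print(d['score'],d['xy'],d['pixels'].sum())
c=f[20:290,140:440,::-1]
cv2.imwrite('pics/w2c.png',cv2.resize(c,(0,0),fx=2.2,fy=2.2,interpolation=cv2.INTER_CUBIC))
E
```

```text
4.3833 [0.61042081 0.02943543 0.37679283] [-3.14128777 -0.00520004 -2.88282019]
block_top 0.56 [284.4 118.9] [0.5354 0.0112 0.11  ]
case0 0.91 [244.7 138.4] [ 0.5681 -0.0257  0.01  ]
case0 0.79 [302.5 162.6] [0.5776 0.0437 0.01  ]
case0 0.63 [332.1  99.8] [0.5047 0.056  0.01  ]
0.92 [237.3, 139.1] 1575
0.81 [306.0, 168.5] 1407
0.57 [337.5, 97.4] 1812
0.19 [41.8, 73.3] 13742
```

View pics/w2c.png

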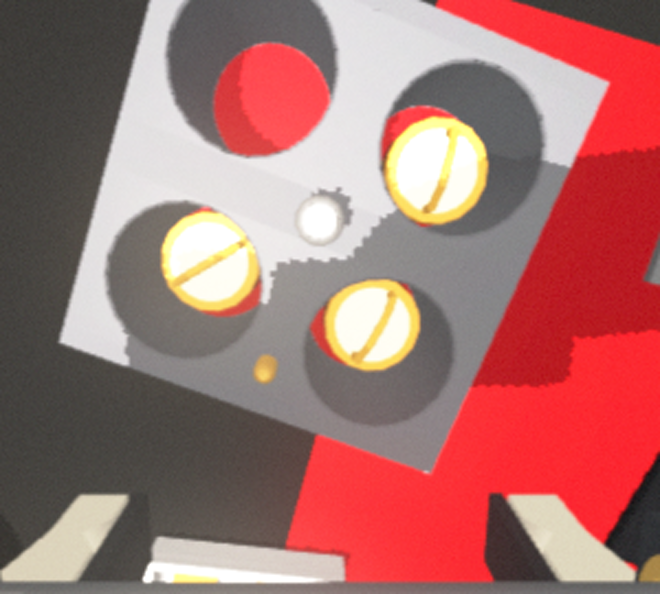

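```bash
python3 - <<'E'
from h import *
d=np.load('w2.npz');K,T=d['K'],d['T']
u=lambda p,z: onz(np.array(p)/2.2+[140,20],K,T,z)
a,b,c=[u(p,.11) for p in[(60,343),(431,473),(609,83)]]
print('corners',a,b,c,np.linalg.norm(a-b),np.linalg.norm(b-c),'ctr',(a+c)/2)
e1=b-a;e2=c-b;print('yaw edges',np.degrees(np.arctan2(e1[1],e1[0])),np.degrees(np.arctan2(e2[1],e2[0])))
sh,pi=u((320,220),.14),u((265,368),.126);v=pi-sh;print('shaft',sh,'pin',pi,np.degrees(np.arctan2(v[1],v[0])),np.linalg.norm(v))
print('cam',T[:3,3])
img=cv2.imread('pics/w2.png');img=cv2.resize(img[20:290,140:440],(0,0),fx=2.2,fy=2.2,interpolation=cv2.INTER_CUBIC)
for n,cc,p,q in[('A',(210,261),(172,286),(248,241)),('B',(437,170),(430,210),(449,130)),('C',(373,324),(354,360),(392,292))]:
    o=u(cc,.05);P,Q=u(p,.055),u(q,.055);y=np.arctan2(*(Q-P)[1::-1]);print(n,o,'yaw',np.degrees(y),np.linalg.norm(P-Q))
    M=np.array([[np.cos(y),np.sin(y)]])
    pts=[[*(o[:2]+M[0]*r),z] for r,z in[(-.016,.05),(-.015,.064),(-.006,.072),(.006,.072),(.015,.064),(.016,.05)]]
    pp=((proj(pts,K,T)-[140,20])*2.2).astype(int); cv2.polylines(img,[pp],False,(255,0,0),1)
    t=np.linspace(0,6.28,40);cp=np.c_[o[0]+.022*np.cos(t),o[1]+.022*np.sin(t),0*t+.05]
    cv2.polylines(img,[((proj(cp,K,T)-[140,20])*2.2).astype(int)],True,(0,160,0),1)
cv2.imwrite('pics/w2o.png',img)
E
```

```text
corners [ 0.6031604  -0.06994948  0.11      ] [0.6175308  0.07908691 0.11      ] [0.46894988 0.09404053 0.11      ] 0.14972760029817775 0.1493315157096401 ctr [0.53605514 0.01204553 0.11      ]
yaw edges 84.49244837391697 174.25293715906724
shaft [0.53552531 0.0119196  0.14      ] pin [0.58899765 0.00619528 0.126     ] -6.110354122854493 0.05557031049077838
cam [0.53211394 0.01007878 0.35509091]
A [ 0.56650575 -0.03026739  0.05      ] yaw 134.25423662790746 0.03940530909918297
B [0.50413929 0.05599703 0.05      ] yaw -176.44937988307097 0.03249247850911135
C [0.57509224 0.04796799 0.05      ] yaw 166.83342208398415 0.034996526673857734
```

View pics/w2o.png

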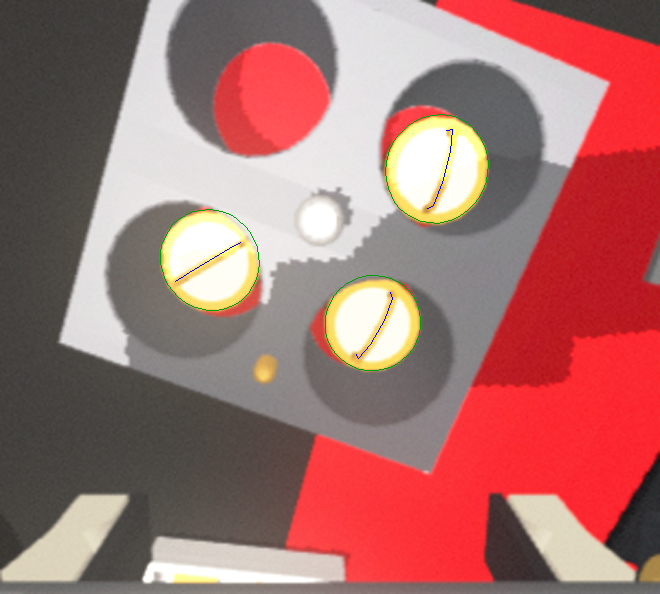

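Call:
move_arm([
  [2,34,10,0,0,0],
  [2,39,12,0,0,0],
  [2,39,12,0,0,0],
  [2,39,12,0,0,0],
  [2,39,12,0,0,0],
])

```text
t: 4.95
eef_pos: [0.6197, 0.2206, 0.4409]
ee_rot: [3.14, 0.004, -2.883]
force: [0.4, -0.2, 0.3]
width: 0.0874
```

Call:
move_arm([
  [2,36,10,0,0,0],
  [0,0,0,0,0,0],
  [0,0,0,0,0,0],
  [0,0,0,0,0,0],
  [0,0,0,0,0,0],
])

```text
t: 5.37
eef_pos: [0.6221, 0.2547, 0.4484]
ee_rot: [3.141, 0.001, -2.883]
force: [0.2, -0.5, -0.4]
width: 0.0871
```

```bash
python3 - <<'E'
from h import *
f,K,T=snap("wrist","w3.png"); s=arm.get_state(); print(s['t'],s['eef_pos'],s['ee_rot'])
np.savez('w3.npz',K=K,T=T)
for n,z in [("hook",.12),("stand_seat",.12),("stand",0),("cover",0)]:
    for d in arm.spot_point(n,"wrist")[:2]:
        print(n,round(d['score'],2),np.round(d['xy'],1),np.round(onz(d['xy'],K,T,z),4))
cv2.imwrite('pics/w3c.png',cv2.resize(f[:,:,::-1],(0,0),fx=1.42,fy=1.42,interpolation=cv2.INTER_CUBIC))
E
```

```text
5.4167 [0.62217403 0.25457671 0.44827666] [ 3.14134840e+00  5.26928789e-04 -2.88322697e+00]
hook 0.65 [280.3 205.8] [0.6369 0.2552 0.12  ]
stand_seat 0.69 [281.3 211.5] [0.6427 0.2578 0.12  ]
stand 0.78 [281.6 181.2] [0.6369 0.2557 0.    ]
cover 0.9 [313.   43.9] [0.4551 0.2492 0.    ]
cover 0.45 [56.9 36.7] [ 0.5296 -0.0644  0.    ]
```

View pics/w3c.png

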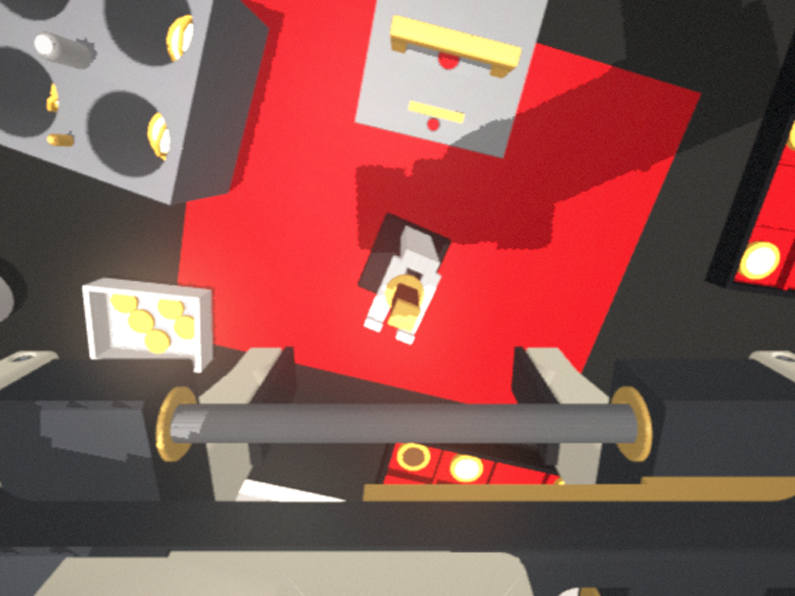

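```bash
python3 - <<'E'
from h import *
d=np.load('w3.npz');K,T=d['K'],d['T']
u=lambda p,z: onz(np.array(p)/1.42,K,T,z)
ang=lambda v:np.degrees(np.arctan2(v[1],v[0]))
l,r,up=u((373,324),.126),u((404,338),.126),u((420,243),.126)
print('lips',l,r,'perp->x',ang(r-l)-90,'axis',ang((l+r)/2-up),np.linalg.norm((l+r)/2-up),'seat from lips/up',((l+r)/2+up)/2)
b=[u(p,.012) for p in[(387,213),(451,236),(359,287)]];print('base',b,ang(b[1]-b[0]),ang(b[2]-b[0]))
print('cover ctr',u((448,62),.004),'pinhole',u((433,124),.004),ang(u((433,124),.004)-u((448,62),.004)),'edge',ang(u((505,157),.008)-u((356,122),.008)), 'bar',ang(u((519,55),.06)-u((395,25),.06)))
img=cv2.imread('pics/w3.png');cv2.imwrite('pics/w3s.png',cv2.resize(img[130:260,220:340],(0,0),fx=5,fy=4.5,interpolation=cv2.INTER_CUBIC))
# tray from w1
s=dict(eef_pos=np.array([0.51669717,-0.03224728,0.49961517]),ee_rot=np.array([3.14154841e+00,1.66747860e-04,-2.87829568e+00]))
K,T=cam('wrist',s)
c=[onz(p,K,T,.028) for p in[(60,12),(183,48),(155,213),(47,185)]]
print('tray',np.round(c,4),np.mean(c,0),[ang(c[i]-c[i-1]) for i in range(4)],[np.linalg.norm(c[i]-c[i-1]) for i in range(4)])
E
```

```text
lips [0.66399604 0.24293517 0.126     ] [0.66905077 0.26834891 0.126     ] perp->x -11.249177194615314 axis -4.056010426128311 0.07097386256654518 seat from lips/up [0.63112536 0.25815209 0.126     ]
base [array([0.59557259, 0.23225562, 0.012     ]), array([0.6011353 , 0.29770658, 0.012     ]), array([0.67425498, 0.22304544, 0.012     ])] 85.14207546058046 -6.676384086535219
cover ctr [0.45490511 0.25198707 0.004     ] pinhole [0.50737894 0.25324538 0.004     ] 1.3736777165484277 edge 92.36463291164398 bar 92.80240361069899
tray [[ 0.3945 -0.3656  0.028 ]
 [ 0.3947 -0.2045  0.028 ]
 [ 0.6371 -0.2086  0.028 ]
 [ 0.6349 -0.3737  0.028 ]] [ 0.51530408 -0.28811268  0.028     ] [np.float64(178.0683054786989), np.float64(89.9131321099463), np.float64(-0.9701374473972362), np.float64(-90.73672380173707)] [np.float64(0.24057210859417405), np.float64(0.16105103557643796), np.float64(0.24234842135224402), np.float64(0.16507044133504714)]
```

View pics/w3s.png

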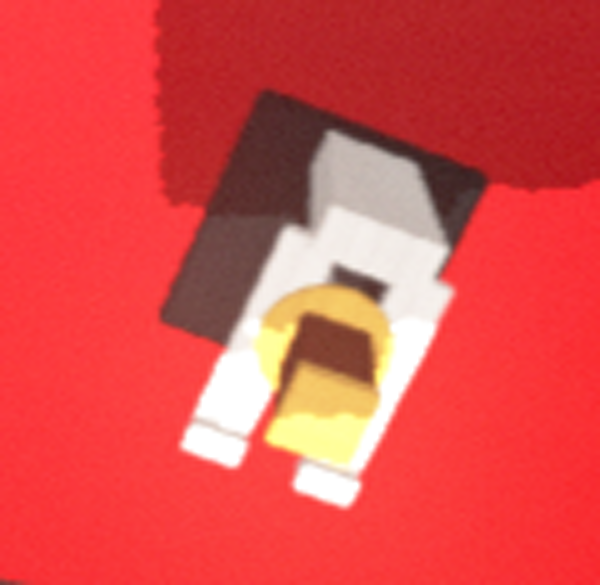

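```bash
python3 - <<'E'
from h import *
d=np.load('w3.npz');K,T=d['K'],d['T']
u=lambda p,z: onz(np.array(p)/[5,4.5]+[220,130],K,T,z)
ang=lambda v:np.degrees(np.arctan2(v[1],v[0]))
bk=u((388,228),.126);fr=u((266,475),.126);print('upright back',bk,'lips front',fr,ang(fr-bk),np.linalg.norm(fr-bk),'seat',bk+(fr-bk)*36/66)
b=[u(p,.012) for p in[(268,90),(487,178),(160,318)]];e1,e2=b[1]-b[0],b[2]-b[0];print('base',ang(e1)-90,ang(e2),np.linalg.norm(e1),np.linalg.norm(e2),'ctr',(b[1]+b[2])/2)
print('handle top',u((322,412),.17),'collar',u((325,345),.124))
y=np.radians(-6)
img=cv2.imread('pics/w3.png')[130:260,220:340];img=cv2.resize(img,(0,0),fx=5,fy=4.5,interpolation=cv2.INTER_CUBIC)
ex,ey=np.array([np.cos(y),np.sin(y),0]),np.array([-np.sin(y),np.cos(y),0])
o=np.array([.638,.2585,0])
def box(x0,x1,y0,y1,z,c):
    P=[o+ex*a+ey*bb+[0,0,z] for a,bb in[(x0,y0),(x1,y0),(x1,y1),(x0,y1)]]
    cv2.polylines(img,[((proj(P,K,T)-[220,130])*[5,4.5]).astype(int)],True,c,1)
box(-.04,.04,-.035,.035,.012,(255,0,0));box(-.036,-.024,-.013,.013,.126,(255,0,0))
for sgn in(-1,1): box(.024,.03,*sorted((sgn*.007,sgn*.019)),.126,(255,0,0));box(-.024,.03,*sorted((sgn*.007,sgn*.019)),.12,(0,120,0))
box(-.008,.008,-.008,.008,.17,(0,0,0))
cv2.imwrite('pics/w3o.png',img)
E
```

```text
upright back [0.60469188 0.2650644  0.126     ] lips front [0.66937425 0.25586732 0.126     ] -8.092545683467364 0.06533295548350693 seat [0.63997318 0.26004781 0.126     ]
base -9.142994182646746 -8.988072847413779 0.06595978575057171 0.0782125942455996 ctr [0.63907019 0.26010327 0.012     ]
handle top [0.63520311 0.25922928 0.17      ] collar [0.63530153 0.25995296 0.124     ]
```

View pics/w3o.png

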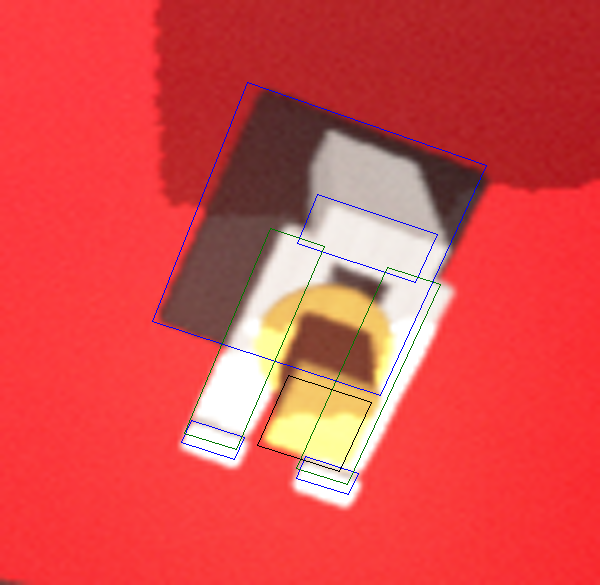

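Call:
move_arm([
  [1.3,0.5,-6,0,0,6.67],
  [1.3,0.5,-6,0,0,6.67],
  [1.3,0.5,-6,0,0,6.67],
  [1.3,0.5,-6,0,0,6.67],
  [1.3,0.5,-6,0,0,6.67],
])

```text
t: 6.03
eef_pos: [0.629, 0.2582, 0.4173]
ee_rot: [3.142, -0.0, -2.295]
force: [-0.1, -0.4, -0.3]
width: 0.0877
```

Call:
move_arm([
  [1.3,0.5,-6,0,0,6.67],
  [1.3,0.5,-6,0,0,6.67],
  [1.3,0.5,-6,0,0,6.67],
  [1.3,0.5,-6,0,0,6.67],
  [1.3,0.5,-6,0,0,6.67],
])

```text
t: 6.45
eef_pos: [0.6355, 0.2607, 0.3873]
ee_rot: [3.141, -0.0, -1.712]
force: [-0.6, 0.1, -0.4]
width: 0.0878
```

Call:
move_arm([
  [0,0,0,0,0,0],
  [0,0,0,0,0,0],
  [0,0,0,0,0,0],
  [0,0,0,0,0,0],
  [0,0,0,0,0,0],
])

```text
t: 6.87
eef_pos: [0.6354, 0.2611, 0.3882]
ee_rot: [-3.141, 0.0, -1.72]
force: [-0.2, 0.6, -0.3]
width: 0.0878
```

```bash
python3 - <<'E'
from h import *
f,K,T=snap("wrist","w4.png"); s=arm.get_state(); print(s['t'],s['eef_pos'],np.degrees(s['ee_rot']),s['q'])
np.savez('w4.npz',K=K,T=T)
cv2.imwrite('pics/w4c.png',f[100:300,180:400,::-1].repeat(3,0).repeat(3,1))
print(proj([[.635,.2595,.17],[.635,.2595,.124]],K,T))
E
```

```text
6.9167 [0.63538964 0.2611026  0.38812804] [-1.79973327e+02  2.47507554e-02 -9.84952944e+01] [ 6.72877842e-01  3.87457192e-01  1.72256675e-02  4.97695228e-05
 -1.19993142e+00 -8.21166825e-01]
[[283.7502223  229.45023598]
 [283.84128433 209.30641766]]
```

View pics/w4c.png

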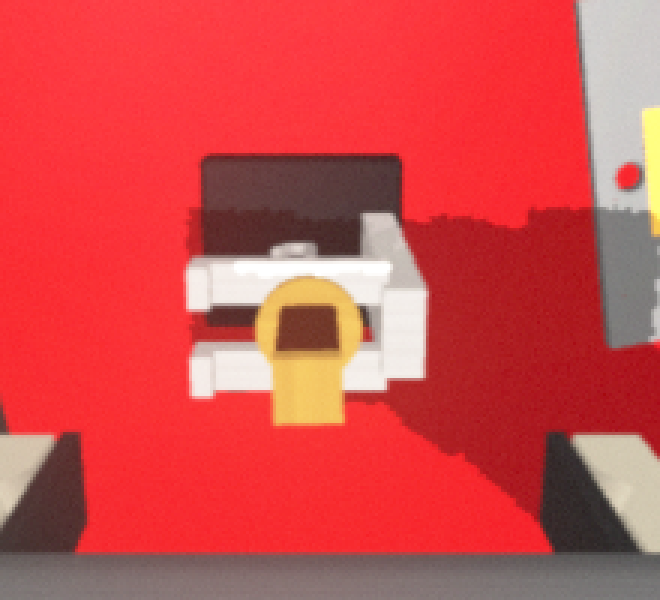

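Call:
move_arm([
  [0,-0.5,-25,0,0,0],
  [0,-0.5,-25,0,0,0],
  [0,-0.5,-19,0,0,0],
  [0,0,-10,0,0,0],
  [0,0,0,0,0,0],
])

```text
t: 7.33
eef_pos: [0.6348, 0.2594, 0.3062]
ee_rot: [3.138, -0.003, -1.718]
force: [-0.9, 0.4, -0.1]
width: 0.0875
```

Call:
move_arm([
  [0,0,0,0,0,0],
  [0,0,0,0,0,0],
  [0,0,0,0,0,0],
  [0,0,0,0,0,0],
  [0,0,0,0,0,0],
], claw=255, squeeze=45)

```text
t: 7.75
eef_pos: [0.6355, 0.2598, 0.3097]
ee_rot: [-3.14, 0.001, -1.718]
force: [0.2, 0.7, 1.2]
width: 0.0598
```

Call:
move_arm([
  [0,0,0,0,0,0],
  [0,0,0,0,0,0],
  [0,0,0,0,0,0],
  [0,0,0,0,0,0],
  [0,0,0,0,0,0],
])

```text
t: 8.17
eef_pos: [0.6354, 0.2596, 0.3087]
ee_rot: [3.142, -0.0, -1.718]
force: [0.5, 0.0, 0.1]
width: 0.0265
```

Call:
move_arm([
  [0,0,0,0,0,0],
  [0,0,0,0,0,0],
  [0,0,0,0,0,0],
  [0,0,0,0,0,0],
  [0,0,0,0,0,0],
])

```text
t: 8.58
eef_pos: [0.6354, 0.2596, 0.3086]
ee_rot: [-3.142, 0.0, -1.718]
force: [1.1, -1.0, -0.7]
width: 0.0161
```

Call:
move_arm([
  [0,0,6,0,0,0],
  [0,0,15,0,0,0],
  [0,0,24,0,0,0],
  [0,0,30,0,0,0],
  [0,0,30,0,0,0],
])

```text
t: 9.0
eef_pos: [0.6351, 0.2595, 0.4145]
ee_rot: [3.14, -0.001, -1.718]
force: [0.3, 0.0, -1.2]
width: 0.0155
```

Call:
move_arm([
  [0,0,30,0,0,0],
  [0,0,15,0,0,0],
  [0,0,0,0,0,0],
  [0,0,0,0,0,0],
  [0,0,0,0,0,0],
])

```text
t: 9.42
eef_pos: [0.635, 0.2596, 0.4577]
ee_rot: [3.14, -0.001, -1.718]
force: [-0.2, 0.1, -1.8]
width: 0.0157
```

```bash
cat >> h.py <<'E'
def tri(obs):
    """obs: list of (xy,K,T) -> 3D point"""
    f=lambda P:np.concatenate([proj(P,K,T)[0]-xy for xy,K,T in obs])
    r=least_squares(f,[.55,0,.2]); return r.x,np.abs(r.fun).max()
E
python3 - <<'E'
from h import *
s=arm.get_state(); print(s['t'],s['eef_pos'],np.degrees(s['ee_rot']),s['force'],s['width'])
P0=s['eef_pos']
ims=[];obs=[]
for c in("scene","side"):
    f,K,T=snap(c); p=proj([P0-[0,0,.16]],K,T)[0].astype(int)
    o=np.array([p[0]-50,p[1]-30]); im=f[o[1]:o[1]+110,o[0]:o[0]+100,::-1]; ims.append(cv2.resize(im,(400,440),interpolation=cv2.INTER_CUBIC)); print(c,o)
    # expected hook points: collar underside, rod end, tip
    h=P0-[0,0,.1593+.030]; y=np.radians(-8.5); e=np.array([np.cos(y),np.sin(y),0])
    for q in(h,h-[0,0,.1],h+e*.008-[0,0,.1],h+e*.013-[0,0,.094]): cv2.circle(ims[-1],tuple(((proj([q],K,T)[0]-o)*4).astype(int)),2,(255,0,255),-1)
cv2.imwrite('pics/hk1.png',np.hstack(ims))
E
```

```text
9.4167 [0.63499999 0.25958444 0.4577319 ] [ 1.79916428e+02 -2.90420961e-02 -9.84210922e+01] [-0.16462339  0.12358511 -1.81887538] 0.015676929817784405
scene [376  72]
side [198 168]
```

View pics/hk1.png

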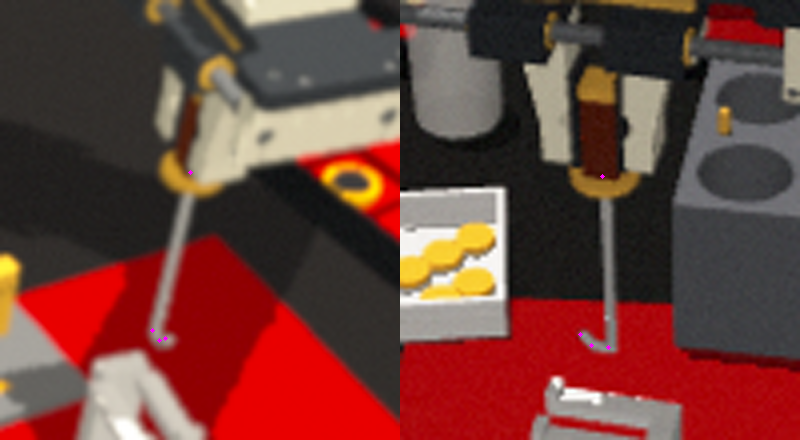

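Call:
move_arm([
  [-5.4,-19.2,0,0,0,7.1],
  [-5.4,-19.2,0,0,0,7.1],
  [-5.4,-19.2,0,0,0,7.1],
  [-5.4,-19.2,0,0,0,7.1],
  [-5.4,-19.2,0,0,0,7.1],
])

```text
t: 9.93
eef_pos: [0.608, 0.1629, 0.4573]
ee_rot: [3.139, -0.0, -1.092]
force: [-0.2, -0.6, -0.9]
width: 0.0155
```

Call:
move_arm([
  [-5.4,-19.2,0,0,0,7.1],
  [-5.4,-19.2,0,0,0,7.1],
  [-5.4,-19.2,0,0,0,7.1],
  [-5.4,-19.2,0,0,0,7.1],
  [-5.4,-19.2,0,0,0,7.1],
])

```text
t: 10.35
eef_pos: [0.5809, 0.0667, 0.4576]
ee_rot: [3.14, 0.001, -0.472]
force: [0.7, 0.7, -0.8]
width: 0.0158
```

Call:
move_arm([
  [-5.4,-19.2,0,0,0,7.1],
  [-5.4,-19.2,0,0,0,7.1],
  [0,0,0,0,0,0],
  [0,0,0,0,0,0],
  [0,0,0,0,0,0],
])

```text
t: 10.77
eef_pos: [0.5706, 0.0294, 0.4581]
ee_rot: [3.141, 0.001, -0.233]
force: [0.4, 0.1, -2.0]
width: 0.0157
```

```bash
python3 - <<'E'
from h import *
f,K,T=snap("wrist","w5.png"); s=arm.get_state(); print(s['t'],s['eef_pos'],np.degrees(s['ee_rot']),s['width'])
h=s['eef_pos']-[0,0,.1886]; y=np.radians(76.8); e=np.array([np.cos(y),np.sin(y),0])
im=f[:,:,::-1].copy()
pts=[h-[0,0,z] for z in np.linspace(.0,.1,6)]+[h+e*.008-[0,0,.1],h+e*.013-[0,0,.094]]
for q in proj(pts,K,T): cv2.circle(im,tuple(q.astype(int)),1,(255,0,255),-1)
for o,yy in[((.5751,.0480),166.8)]:
    M=np.array([np.cos(np.radians(yy)),np.sin(np.radians(yy))])
    pp=[[*(np.array(o)+M*r),z] for r,z in[(-.016,.05),(-.015,.064),(-.006,.072),(.006,.072),(.015,.064),(.016,.05)]]
    cv2.polylines(im,[proj(pp,K,T).astype(int)],False,(255,0,0),1)
q=proj([h-[0,0,.06]],K,T)[0].astype(int);print(q)
c=im[max(0,q[1]-110):q[1]+100,q[0]-130:q[0]+130]
cv2.imwrite('pics/w5c.png',cv2.resize(c,(0,0),fx=2.8,fy=2.8,interpolation=cv2.INTER_CUBIC))
E
```

```text
10.8167 [0.570718   0.02966871 0.45809278] [ 1.79977361e+02  4.65119472e-02 -1.33164179e+01] 0.015697116649657717
[284 217]
```

View pics/w5c.png

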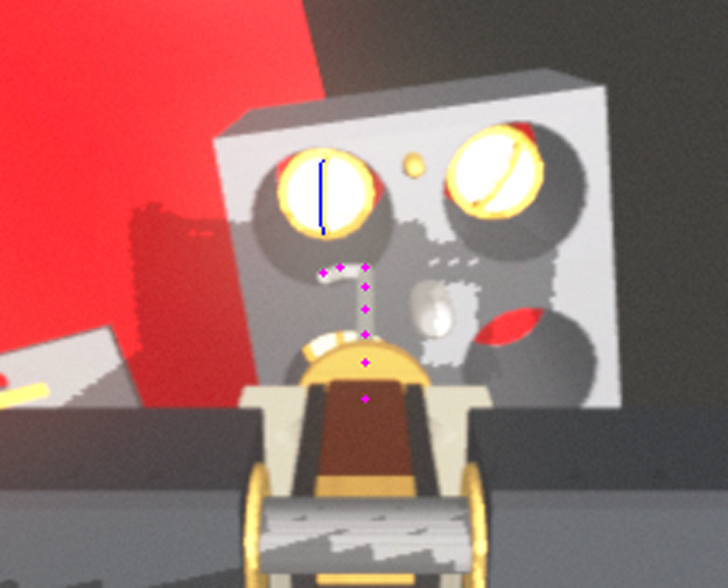

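Call:
move_arm([
  [0,-1,-25,0,0,0],
  [0,0,-28,0,0,0],
  [0,0,-28,0,0,0],
  [0,0,-22,0,0,0],
  [0,0,-10,0,0,0],
])

```text
t: 11.23
eef_pos: [0.5698, 0.0288, 0.3421]
ee_rot: [3.139, 0.005, -0.231]
force: [-0.1, -0.5, -1.8]
width: 0.0159
```

Call:
move_arm([
  [0,0,0,0,0,0],
  [0,0,0,0,0,0],
  [0,0,0,0,0,0],
  [0,0,0,0,0,0],
  [0,0,0,0,0,0],
])

```text
t: 11.65
eef_pos: [0.5709, 0.0284, 0.347]
ee_rot: [-3.14, -0.002, -0.231]
force: [0.1, -0.7, -0.5]
width: 0.016
```

Call:
move_arm([
  [0.7,3.3,-1,0,0,0],
  [0.7,3.3,0,0,0,0],
  [0.7,3.3,0,0,0,0],
  [0.6,3.4,0,0,0,0],
  [0,0,0,0,0,0],
])

```text
t: 12.07
eef_pos: [0.5735, 0.0423, 0.3447]
ee_rot: [-3.141, -0.0, -0.23]
force: [0.0, 0.2, -1.1]
width: 0.0158
```

Call:
move_arm([
  [0,0,4,0,0,0],
  [0,0,4,0,0,0],
  [0,0,4,0,0,0],
  [0,0,6,0,0,0],
  [0,0,8,0,0,0],
])

```text
t: 12.48
eef_pos: [0.5731, 0.0414, 0.3709]
ee_rot: [3.141, 0.001, -0.231]
force: [-0.6, -0.2, -2.3]
width: 0.0161
```

Call:
move_arm([
  [0,0,0,0,0,0],
  [0,0,0,0,0,0],
  [0,0,0,0,0,0],
  [0,0,0,0,0,0],
  [0,0,0,0,0,0],
])

```text
t: 12.9
eef_pos: [0.5731, 0.0415, 0.3703]
ee_rot: [3.141, 0.001, -0.231]
force: [0.1, 0.7, -1.8]
width: 0.0158
```

Call:
move_arm([
  [0,0,8,0,0,0],
  [0,0,14,0,0,0],
  [0,0,20,0,0,0],
  [0,0,22,0,0,0],
  [0,0,22,0,0,0],
])

```text
t: 13.32
eef_pos: [0.5731, 0.0415, 0.4579]
ee_rot: [3.141, 0.0, -0.231]
force: [-0.4, 0.0, -1.7]
width: 0.0158
```

Call:
move_arm([
  [0,0,20,0,0,0],
  [0,0,14,0,0,0],
  [0,0,8,0,0,0],
  [0,0,2,0,0,0],
  [0,0,0,0,0,0],
])

```text
t: 13.73
eef_pos: [0.5732, 0.0416, 0.5008]
ee_rot: [-3.141, -0.0, -0.231]
force: [0.2, -0.2, -2.7]
width: 0.0156
```

```bash
python3 - <<'E'
from h import *
s=arm.get_state(); print(s['t'],s['eef_pos'],np.degrees(s['ee_rot']),s['force'],s['width'])
f1,K,T=snap("scene");f2,K2,T2=snap("side")
P=s['eef_pos']-[0,0,.33]
a=proj([P],K,T)[0].astype(int);b=proj([P],K2,T2)[0].astype(int)
print('expected case px',a,b)
for c in("scene","side"):print(c,[(round(d['score'],2),np.round(d['xy'])) for d in arm.spot_in("case0",c)[:3]])
ims=[cv2.resize(f[p[1]-60:p[1]+40,p[0]-50:p[0]+50,::-1],(400,400),interpolation=cv2.INTER_CUBIC) for f,p in((f1,a),(f2,b))]
cv2.imwrite('pics/c1.png',np.hstack(ims))
E
```

```text
13.7333 [0.57319249 0.04156688 0.50082953] [-1.79976265e+02 -1.71378661e-02 -1.32171696e+01] [ 0.161882   -0.19470119 -2.68048658] 0.015581837884572783
expected case px [304 164] [286 188]
scene [(0.67, array([308., 163.]))]
side [(0.8, array([286., 189.]))]
```

View pics/c1.png

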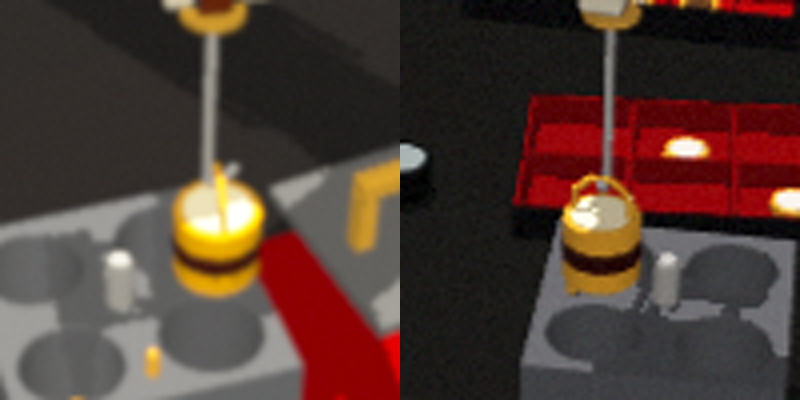

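Call:
move_arm([
  [1.4,-6,0,0,0,0],
  [1.4,-12,0,0,0,0],
  [1.4,-18,0,0,0,0],
  [1.4,-24,0,0,0,0],
  [1.4,-28,0,0,0,0],
])

```text
t: 14.35
eef_pos: [0.5803, -0.0476, 0.5004]
ee_rot: [3.141, 0.0, -0.229]
force: [1.2, 0.1, -3.3]
width: 0.016
```

Call:
move_arm([
  [1.4,-30,0,0,0,0],
  [1.4,-30,0,0,0,0],
  [1.4,-30,0,0,0,0],
  [1.4,-28,0,0,0,0],
  [1.4,-24,0,0,0,0],
])

```text
t: 14.77
eef_pos: [0.5869, -0.1913, 0.5003]
ee_rot: [3.141, 0.001, -0.232]
force: [0.0, 0.3, -2.7]
width: 0.0157
```

Call:
move_arm([
  [1.4,-20,0,0,0,0],
  [1.4,-16,0,0,0,0],
  [1.4,-13,0,0,0,0],
  [1.4,-10,0,0,0,0],
  [1.4,-6,0,0,0,0],
])

```text
t: 15.18
eef_pos: [0.5942, -0.2549, 0.5003]
ee_rot: [3.141, 0.001, -0.232]
force: [-0.5, -0.4, -2.5]
width: 0.0158
```

Call:
move_arm([
  [0,0,-8,0,0,0],
  [0,0,-14,0,0,0],
  [0,0,-20,0,0,0],
  [0,0,-22,0,0,0],
  [0,0,-22,0,0,0],
])

```text
t: 15.6
eef_pos: [0.5941, -0.2525, 0.4135]
ee_rot: [-3.141, -0.0, -0.23]
force: [0.3, 0.4, -1.9]
width: 0.0161
```

```bash
python3 - <<'E'
from h import *
s=arm.get_state(); print(s['t'],s['eef_pos'],np.degrees(s['ee_rot']),s['force'],s['width'])
for c in("scene","side"):
    f,K,T=snap(c)
    print(c,[(round(d['score'],2),np.round(d['xy'])) for d in arm.spot_in("case0",c)[:2]], proj([s['eef_pos']-[0,0,.33]],K,T))
E
```

```text
15.6 [ 0.59413613 -0.25248146  0.41353757] [-1.79974956e+02 -2.72029684e-02 -1.31577277e+01] [ 0.3214283   0.39045328 -1.90127324] 0.01609952098991668
scene [(0.89, array([172., 242.]))] [[171.42324897 244.37626089]]
side [(0.78, array([281., 157.])), (0.23, array([308., 172.]))] [[281.01794033 155.77970857]]
```

Call:
move_arm([
  [0,0,-18,0,0,0],
  [0,0,-16,0,0,0],
  [0,0,-12,0,0,0],
  [0,0,-8,0,0,0],
  [0,0,-4,0,0,0],
])

```text
t: 16.22
eef_pos: [0.5944, -0.2533, 0.3564]
ee_rot: [3.141, 0.0, -0.23]
force: [0.0, 0.5, -1.7]
width: 0.0159
```

Call:
move_arm([
  [0,0,-3,0,0,0],
  [0,0,-3,0,0,0],
  [0,0,-3,0,0,0],
  [0,0,-3,0,0,0],
  [0,0,-2,0,0,0],
])

```text
t: 16.63
eef_pos: [0.5944, -0.2535, 0.3428]
ee_rot: [-3.142, -0.001, -0.231]
force: [1.1, 0.2, -1.1]
width: 0.0159
```

Call:
move_arm([
  [0,0,0,0,0,0],
  [0,0,0,0,0,0],
  [0,0,0,0,0,0],
  [0,0,0,0,0,0],
  [0,0,0,0,0,0],
])

```text
t: 17.05
eef_pos: [0.5943, -0.2534, 0.3429]
ee_rot: [-3.142, -0.0, -0.231]
force: [-0.6, -0.1, -1.3]
width: 0.0155
```

Call:
move_arm([
  [0,0,-1.5,0,0,0],
  [-1.1,-4.8,0,0,0,0],
  [-1.1,-4.8,0,0,0,0],
  [-1.1,-4.8,0,0,0,0],
  [-1.1,-4.8,0,0,0,0],
])

```text
t: 17.47
eef_pos: [0.5897, -0.2733, 0.3411]
ee_rot: [3.142, 0.0, -0.231]
force: [0.2, -0.5, -1.3]
width: 0.0159
```

Call:
move_arm([
  [-0.2,-1,0,0,0,0],
  [0,0,5,0,0,0],
  [0,0,10,0,0,0],
  [0,0,20,0,0,0],
  [0,0,30,0,0,0],
])

```text
t: 17.88
eef_pos: [0.5892, -0.2733, 0.4052]
ee_rot: [-3.141, 0.004, -0.231]
force: [0.4, -0.0, -1.5]
width: 0.0158
```

Call:
move_arm([
  [0,0,30,0,0,0],
  [0,0,20,0,0,0],
  [0,0,0,0,0,0],
  [0,0,0,0,0,0],
  [0,0,0,0,0,0],
])

```text
t: 18.3
eef_pos: [0.5894, -0.2734, 0.4563]
ee_rot: [-3.141, -0.0, -0.231]
force: [0.7, -0.7, -1.8]
width: 0.0155
```

```bash
python3 - <<'E'
from h import *
s=arm.get_state(); print(s['t'],s['eef_pos'],np.degrees(s['ee_rot']),s['force'],s['width'])
ob=[]
for c in("scene","side"):
    f,K,T=snap(c,f"{c}_p1.png"); r=arm.masks_of("case0",c)[:4]
    for d in r: print(c,round(d['score'],2),np.round(d['xy']),onz(d['xy'],K,T,.03))
E
```

```text
18.3 [ 0.58940371 -0.2733618   0.45626031] [-1.79974560e+02 -1.13284830e-03 -1.32118499e+01] [ 0.66812162 -0.71192321 -1.7764962 ] 0.015537292908616409
scene 0.75 [178. 266.] [ 0.60990471 -0.25234324  0.03      ]
scene 0.37 [135. 250.] [ 0.53264062 -0.32269361  0.03      ]
side 0.51 [276. 169.] [ 0.60722189 -0.26324689  0.03      ]
side 0.33 [211. 175.] [ 0.79997143 -0.22199934  0.03      ]
```

Call:
move_arm([
  [-8.4,30.9,0,0,0,1.68],
  [-8.4,30.9,0,0,0,1.68],
  [-8.4,30.9,0,0,0,1.68],
  [-8.4,30.9,0,0,0,1.68],
  [-8.4,30.9,0,0,0,1.68],
])

```text
t: 18.92
eef_pos: [0.5471, -0.1179, 0.4555]
ee_rot: [3.141, 0.001, -0.083]
force: [0.7, 1.0, -1.0]
width: 0.0158
```

Call:
move_arm([
  [-8.4,30.9,0,0,0,1.68],
  [-8.4,30.9,0,0,0,1.68],
  [-8.4,30.9,0,0,0,1.68],
  [-8.4,30.9,0,0,0,1.68],
  [-8.4,30.9,0,0,0,1.68],
])

```text
t: 19.33
eef_pos: [0.5049, 0.0367, 0.4558]
ee_rot: [3.141, 0.001, 0.064]
force: [0.1, 0.7, -1.1]
width: 0.016
```

Call:
move_arm([
  [0,0,0,0,0,0],
  [0,0,0,0,0,0],
  [0,0,0,0,0,0],
  [0,0,0,0,0,0],
  [0,0,0,0,0,0],
])

```text
t: 19.75
eef_pos: [0.5059, 0.0345, 0.4559]
ee_rot: [3.141, 0.001, 0.061]
force: [-0.4, 1.0, -1.5]
width: 0.0158
```

```bash
python3 - <<'E'
from h import *
s=arm.get_state(); print(s['t'],s['eef_pos'],np.degrees(s['ee_rot']),s['force'],s['width'])
f,K,T=snap("wrist","w6.png")
h=s['eef_pos']-[0,0,.1886]; print('collar/foot px',proj([h,h-[0,0,.1]],K,T))
for d in arm.masks_of("hook","wrist")[:1]:
    ys,xs=np.nonzero(d['pixels']); print(d['score'],xs.min(),xs.max(),ys.min(),ys.max())
E
```

```text
19.75 [0.5058876  0.03451641 0.45588148] [1.79979600e+02 3.30385577e-02 3.49691914e+00] [-0.43209517  1.01628882 -1.54496598] 0.015780797815955056
collar/foot px [[285.08107479 250.14939105]
 [284.6462542  202.99503726]]
0.85 262 307 201 315
```

Call:
move_arm([
  [-0.5,1.5,-25,0,0,0],
  [0,0,-28,0,0,0],
  [0,0,-28,0,0,0],
  [0,0,-20,0,0,0],
  [0,0,-9.5,0,0,0],
])

```text
t: 20.27
eef_pos: [0.5044, 0.036, 0.3428]
ee_rot: [3.141, 0.004, 0.061]
force: [-0.2, -0.4, -1.2]
width: 0.0155
```

Call:
move_arm([
  [0,0,0,0,0,0],
  [0,0,0,0,0,0],
  [0,0,0,0,0,0],
  [0,0,0,0,0,0],
  [0,0,0,0,0,0],
])

```text
t: 20.68
eef_pos: [0.5055, 0.037, 0.3469]
ee_rot: [-3.141, -0.002, 0.063]
force: [-0.3, 0.2, -1.4]
width: 0.0157
```

Call:
move_arm([
  [-0.2,3.1,-1.5,0,0,0],
  [-0.2,3.1,0,0,0,0],
  [-0.2,3.1,0,0,0,0],
  [-0.2,3.2,0,0,0,0],
  [0,0,0,0,0,0],
])

```text
t: 21.1
eef_pos: [0.5044, 0.05, 0.3442]
ee_rot: [-3.142, -0.0, 0.063]
force: [-0.1, -0.4, -1.0]
width: 0.0156
```

Call:
move_arm([
  [0,0,4,0,0,0],
  [0,0,4,0,0,0],
  [0,0,4,0,0,0],
  [0,0,6,0,0,0],
  [0,0,8,0,0,0],
])

```text
t: 21.52
eef_pos: [0.5042, 0.0492, 0.3705]
ee_rot: [3.141, 0.001, 0.062]
force: [-0.0, -0.0, -2.7]
width: 0.0159
```

Call:
move_arm([
  [0,0,8,0,0,0],
  [0,0,14,0,0,0],
  [0,0,20,0,0,0],
  [0,0,22,0,0,0],
  [0,0,22,0,0,0],
])

```text
t: 21.93
eef_pos: [0.5041, 0.0492, 0.4578]
ee_rot: [3.142, -0.0, 0.062]
force: [0.4, -0.1, -3.1]
width: 0.0157
```

Call:
move_arm([
  [0,0,20,0,0,0],
  [0,0,14,0,0,0],
  [0,0,8,0,0,0],
  [0,0,2,0,0,0],
  [0,0,0,0,0,0],
])

```text
t: 22.35
eef_pos: [0.5042, 0.0493, 0.5004]
ee_rot: [-3.141, -0.001, 0.062]
force: [0.7, -0.2, -2.5]
width: 0.0158
```

```bash
cat > chk.py <<'E'
from h import *
s=arm.get_state(); print(s['t'],s['eef_pos'],np.degrees(s['ee_rot']),s['force'],s['width'])
for c in("scene","side"):
    f,K,T=snap(c,f"{c}_last.png")
    print(c,[(round(d['score'],2),np.round(d['xy'])) for d in arm.spot_in("case0",c)[:4]], proj([s['eef_pos']-[0,0,.33]],K,T))
E
python3 chk.py
```

```text
22.35 [0.50422039 0.04931071 0.50044904] [-1.79968958e+02 -3.33505583e-02  3.57817973e+00] [ 0.71824612 -0.19324545 -2.51884383] 0.015793261555625996
scene [(0.67, array([297., 143.])), (0.6, array([178., 266.]))] [[293.9531594  142.57135212]]
side [(0.97, array([314., 191.])), (0.62, array([279., 170.])), (0.4, array([236., 170.])), (0.35, array([306., 170.]))] [[317.2782327  191.41920257]]
```

Call:
move_arm([
  [0.8,-6,0,0,0,0],
  [0.8,-12,0,0,0,0],
  [0.8,-18,0,0,0,0],
  [0.8,-24,0,0,0,0],
  [0.8,-28,0,0,0,0],
])

```text
t: 22.97
eef_pos: [0.5083, -0.0398, 0.4999]
ee_rot: [3.141, 0.0, 0.064]
force: [0.8, -1.0, -2.1]
width: 0.0158
```

Call:
move_arm([
  [0.8,-30,0,0,0,0],
  [0.8,-31,0,0,0,0],
  [0.8,-31,0,0,0,0],
  [0.8,-30,0,0,0,0],
  [0.8,-26,0,0,0,0],
])

```text
t: 23.38
eef_pos: [0.5118, -0.1894, 0.4999]
ee_rot: [3.141, 0.001, 0.062]
force: [1.0, -0.3, -1.9]
width: 0.0158
```

Call:
move_arm([
  [0.8,-22,0,0,0,0],
  [0.8,-17,0,0,0,0],
  [0.8,-13,0,0,0,0],
  [0.8,-9,0,0,0,0],
  [0.8,-5,0,0,0,0],
])

```text
t: 23.8
eef_pos: [0.5162, -0.2539, 0.4998]
ee_rot: [-3.142, 0.001, 0.061]
force: [0.9, 0.2, -2.1]
width: 0.0156
```

Call:
move_arm([
  [0,0,-8,0,0,0],
  [0,0,-14,0,0,0],
  [0,0,-20,0,0,0],
  [0,0,-22,0,0,0],
  [0,0,-22,0,0,0],
])

```text
t: 24.22
eef_pos: [0.5162, -0.2517, 0.4131]
ee_rot: [-3.141, -0.001, 0.064]
force: [-0.3, -0.7, -2.4]
width: 0.0158
```

```bash
python3 chk.py
```

```text
24.2167 [ 0.5162252  -0.25165259  0.4130651 ] [-1.79986190e+02 -4.41990336e-02  3.64790633e+00] [-0.31200171 -0.67016442 -2.38024752] 0.015766733139674985
scene [(0.84, array([165., 216.])), (0.73, array([179., 266.]))] [[162.07124777 217.04773513]]
side [(0.7, array([306., 158.])), (0.46, array([277., 170.]))] [[307.72562677 156.90718192]]
```

Call:
move_arm([
  [0,0,-18,0,0,0],
  [0,0,-16,0,0,0],
  [0,0,-12,0,0,0],
  [0,0,-8,0,0,0],
  [0,0,-4,0,0,0],
])

```text
t: 24.83
eef_pos: [0.5167, -0.2525, 0.3565]
ee_rot: [3.141, -0.001, 0.063]
force: [0.3, -0.3, -2.1]
width: 0.0157
```

Call:
move_arm([
  [0,0,-3,0,0,0],
  [0,0,-3,0,0,0],
  [0,0,-3,0,0,0],
  [0,0,-3,0,0,0],
  [0,0,-3,0,0,0],
])

```text
t: 25.25
eef_pos: [0.5166, -0.2527, 0.3415]
ee_rot: [3.141, -0.001, 0.063]
force: [-0.7, -0.7, -1.0]
width: 0.0157
```

Call:
move_arm([
  [0,0,0,0,0,0],
  [0,0,0,0,0,0],
  [0,0,0,0,0,0],
  [0,0,0,0,0,0],
  [0,0,0,0,0,0],
])

```text
t: 25.67
eef_pos: [0.5164, -0.2526, 0.3413]
ee_rot: [3.142, -0.0, 0.063]
force: [-0.3, 0.3, -0.9]
width: 0.0158
```

Call:
move_arm([
  [0.3,-5,0,0,0,0],
  [0.3,-5,0,0,0,0],
  [0.3,-5,0,0,0,0],
  [0.4,-5,0,0,0,0],
  [0,0,0,0,0,0],
])

```text
t: 26.08
eef_pos: [0.5177, -0.2736, 0.341]
ee_rot: [3.141, 0.0, 0.062]
force: [0.4, -0.8, -1.0]
width: 0.0154
```

Call:
move_arm([
  [0,0,5,0,0,0],
  [0,0,10,0,0,0],
  [0,0,20,0,0,0],
  [0,0,30,0,0,0],
  [0,0,30,0,0,0],
])

```text
t: 26.5
eef_pos: [0.5174, -0.2724, 0.4378]
ee_rot: [-3.141, 0.001, 0.063]
force: [0.5, -0.2, -0.4]
width: 0.016
```

Call:
move_arm([
  [0,0,20,0,0,0],
  [1.9,7.75,0,0,0,-6.95],
  [1.9,7.75,0,0,0,-6.95],
  [1.9,7.75,0,0,0,-6.95],
  [0,0,0,0,0,0],
])

```text
t: 26.92
eef_pos: [0.5234, -0.2484, 0.4575]
ee_rot: [-3.141, -0.002, -0.306]
force: [-1.2, 0.5, -1.1]
width: 0.0159
```

```bash
python3 chk.py; python3 - <<'E'
from h import *
print(arm.get_state()['q'])
f,K,T=snap("wrist","w7.png")
print([(round(d['score'],2),np.round(d['xy']),np.round(onz(d['xy'],K,T,.005),4)) for d in arm.spot_point("case0","wrist")[:4]])
print([(round(d['score'],2),np.round(d['xy']),np.round(onz(d['xy'],K,T,.005),4)) for d in arm.spot_point("tray_c0","wrist")[:6]])
a=cv2.imread('pics/scene_last.png')[170:330,80:260];b=cv2.imread('pics/side_last.png')[120:240,210:380]
cv2.imwrite('pics/c2.png',np.hstack([cv2.resize(f[:,:,::-1],(400,300)),cv2.resize(a,(400,300))]))
E
```

```text
26.9167 [ 0.52341207 -0.24840296  0.45753097] [-1.79976762e+02 -9.15798745e-02 -1.75484219e+01] [-1.2012489   0.5246729  -1.06598038] 0.01590185591216556
scene [(0.91, array([168., 240.])), (0.71, array([177., 264.])), (0.51, array([135., 249.]))] [[160.56036857 204.24382509]]
side [(0.76, array([305., 172.])), (0.59, array([277., 172.]))] [[306.06392536 143.83108605]]
[-1.07758789e-01  1.72902457e-01 -1.22571971e-01  1.69612586e-04
 -1.27506527e+00  1.38108116e+00]
[(0.72, array([284., 173.]), array([ 0.5199, -0.2488,  0.005 ]))]
[(0.91, array([267., 119.]), array([ 0.598 , -0.2482,  0.005 ])), (0.8, array([282., 174.]), array([ 0.5192, -0.2442,  0.005 ])), (0.67, array([297., 224.]), array([ 0.4403, -0.2436,  0.005 ])), (0.66, array([339., 156.]), array([ 0.521 , -0.3296,  0.005 ])), (0.6, array([351., 209.]), array([ 0.4382, -0.3278,  0.005 ])), (0.58, array([327., 101.]), array([ 0.5966, -0.3324,  0.005 ]))]
```

View pics/c2.png

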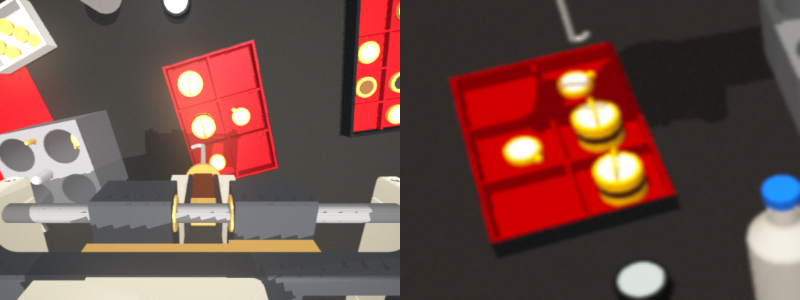

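Call:
move_arm([
  [1.9,7.75,0,0,0,-6.95],
  [1.9,7.75,0,0,0,-6.95],
  [1.9,7.75,0,0,0,-6.95],
  [1.9,7.75,0,0,0,-6.95],
  [1.9,7.75,0,0,0,-6.95],
])

```text
t: 27.68
eef_pos: [0.5329, -0.2106, 0.4561]
ee_rot: [3.141, 0.0, -0.913]
force: [-0.1, 0.1, -0.8]
width: 0.0156
```

Call:
move_arm([
  [1.9,7.75,0,0,0,-6.95],
  [1.9,7.75,0,0,0,-6.95],
  [1.9,7.75,0,0,0,-6.95],
  [1.9,7.75,0,0,0,-6.95],
  [1.9,7.75,0,0,0,-6.95],
])

```text
t: 28.1
eef_pos: [0.5424, -0.1718, 0.4561]
ee_rot: [3.141, -0.0, -1.519]
force: [0.7, 0.1, -1.4]
width: 0.0161
```

Call:
move_arm([
  [1.9,7.75,0,0,0,-6.95],
  [1.9,7.75,0,0,0,-6.95],
  [1.9,7.75,0,0,0,-6.95],
  [1.9,7.75,0,0,0,-6.95],
  [1.9,7.75,0,0,0,-6.95],
])

```text
t: 28.52
eef_pos: [0.552, -0.133, 0.4561]
ee_rot: [3.141, -0.0, -2.126]
force: [-0.3, 0.9, -1.4]
width: 0.0156
```

Call:
move_arm([
  [1.9,7.75,0,0,0,-6.95],
  [1.9,7.75,0,0,0,-6.95],
  [1.9,7.75,0,0,0,-6.95],
  [1.9,7.75,0,0,0,-6.95],
  [1.9,7.75,0,0,0,-6.95],
])

```text
t: 28.93
eef_pos: [0.5615, -0.0943, 0.4561]
ee_rot: [3.142, -0.0, -2.732]
force: [0.4, -0.3, -0.5]
width: 0.0156
```

Call:
move_arm([
  [1.9,7.75,0,0,0,-6.95],
  [1.9,7.75,0,0,0,-6.95],
  [1.9,7.75,0,0,0,-6.95],
  [1.9,7.75,0,0,0,-6.95],
  [1.9,7.75,0,0,0,-6.95],
])

```text
t: 29.35
eef_pos: [0.571, -0.0555, 0.4561]
ee_rot: [-3.141, -0.0, 2.944]
force: [-0.3, -0.6, -1.2]
width: 0.0161
```

Call:
move_arm([
  [1.9,7.75,0,0,0,-6.95],
  [1.9,7.75,0,0,0,-6.95],
  [1.9,7.75,0,0,0,-6.95],
  [1.9,7.75,0,0,0,-6.95],
  [0,0,0,0,0,0],
])

```text
t: 29.77
eef_pos: [0.5788, -0.0239, 0.456]
ee_rot: [-3.142, -0.0, 2.459]
force: [0.0, -0.8, -1.0]
width: 0.0159
```

Call:
move_arm([
  [0,0,0,0,0,0],
  [0,0,0,0,0,0],
  [0,0,0,0,0,0],
  [0,0,0,0,0,0],
  [0,0,0,0,0,0],
])

```text
t: 30.18
eef_pos: [0.5784, -0.025, 0.4562]
ee_rot: [3.142, 0.0, 2.465]
force: [-0.1, 0.0, -0.1]
width: 0.0158
```

```bash
python3 - <<'E'
from h import *
s=arm.get_state(); print(s['t'],s['eef_pos'],np.degrees(s['ee_rot']),s['q'],s['width'])
f,K,T=snap("wrist","w8.png")
h=s['eef_pos']-[0,0,.1886]; print('collar/foot px',proj([h,h-[0,0,.1]],K,T))
for d in arm.masks_of("hook","wrist")[:1]:
    ys,xs=np.nonzero(d['pixels']); print(d['score'],xs.min(),xs.max(),ys.min(),ys.max())
print([(round(d['score'],2),np.round(d['xy']),np.round(onz(d['xy'],K,T,.01),4)) for d in arm.spot_point("case0","wrist")[:4]])
E
```

```text
30.1833 [ 0.57839947 -0.02500196  0.45622407] [1.79997840e+02 4.76861411e-03 1.41230440e+02] [ 2.94494288e-01  1.71777177e-01 -1.24582557e-01  4.95956664e-05
 -1.27435850e+00 -2.54196156e+00] 0.015841074809408957
collar/foot px [[283.71551356 251.96136445]
 [283.85161129 204.26378035]]
0.66 262 307 201 314
[(0.78, array([278., 171.]), array([ 0.572 , -0.0305,  0.01  ])), (0.73, array([147., 234.]), array([ 0.5218, -0.2458,  0.01  ]))]
```

Call:
move_arm([
  [2.4,8.7,0,0,0,-6.95],
  [0,0,0,0,0,0],
  [0,0,0,0,0,0],
  [0,0,0,0,0,0],
  [0,0,0,0,0,0],
])

```text
t: 30.75
eef_pos: [0.5808, -0.0161, 0.4561]
ee_rot: [-3.141, -0.0, 2.345]
force: [0.2, 0.3, -0.5]
width: 0.0159
```

Call:
move_arm([
  [0,0,-25,0,0,0],
  [0,0,-28,0,0,0],
  [0,0,-28,0,0,0],
  [0,0,-20,0,0,0],
  [0,0,-9.5,0,0,0],
])

```text
t: 31.17
eef_pos: [0.5799, -0.0163, 0.3427]
ee_rot: [-3.138, -0.002, 2.344]
force: [-0.8, 0.9, -0.9]
width: 0.0161
```

Call:
move_arm([
  [0,0,0,0,0,0],
  [0,0,0,0,0,0],
  [0,0,0,0,0,0],
  [0,0,0,0,0,0],
  [0,0,0,0,0,0],
])

```text
t: 31.58
eef_pos: [0.5812, -0.0159, 0.347]
ee_rot: [3.14, 0.001, 2.343]
force: [0.4, 0.0, -1.1]
width: 0.0154
```

Call:
move_arm([
  [-2.5,-2.5,-1.5,0,0,0],
  [-2.5,-2.5,0,0,0,0],
  [-2.5,-2.5,0,0,0,0],
  [-2.5,-2.4,0,0,0,0],
  [0,0,0,0,0,0],
])

```text
t: 32.0
eef_pos: [0.5703, -0.0264, 0.3443]
ee_rot: [-3.142, -0.0, 2.342]
force: [-0.9, 0.1, -1.1]
width: 0.0157
```

Call:
move_arm([
  [0,0,4,0,0,0],
  [0,0,4,0,0,0],
  [0,0,4,0,0,0],
  [0,0,6,0,0,0],
  [0,0,8,0,0,0],
])

```text
t: 32.42
eef_pos: [0.5708, -0.0258, 0.3703]
ee_rot: [-3.141, -0.001, 2.343]
force: [-0.2, -0.9, -2.2]
width: 0.0159
```

Call:
move_arm([
  [0,0,8,0,0,0],
  [0,0,14,0,0,0],
  [0,0,20,0,0,0],
  [0,0,22,0,0,0],
  [0,0,22,0,0,0],
])

```text
t: 32.83
eef_pos: [0.5707, -0.0258, 0.4577]
ee_rot: [-3.142, -0.0, 2.343]
force: [1.0, 0.1, -1.6]
width: 0.0158
```

Call:
move_arm([
  [0,0,20,0,0,0],
  [0,0,14,0,0,0],
  [0,0,8,0,0,0],
  [0,0,2,0,0,0],
  [0,0,0,0,0,0],
])

```text
t: 33.25
eef_pos: [0.5707, -0.0258, 0.5004]
ee_rot: [3.141, 0.0, 2.343]
force: [0.3, 0.1, -2.3]
width: 0.0156
```

```bash
python3 chk.py
```

```text
33.25 [ 0.57074249 -0.02580262  0.50042827] [1.79960285e+02 4.25144194e-03 1.34234750e+02] [ 0.25964427  0.05483543 -2.28759507] 0.015646217367219224
scene [(0.95, array([265., 171.])), (0.88, array([178., 267.])), (0.61, array([165., 236.]))] [[272.85775309 172.69603462]]
side [(0.91, array([290., 167.])), (0.72, array([304., 170.])), (0.61, array([250., 305.])), (0.47, array([276., 172.]))] [[288.18145383 172.41845884]]
```

Call:
move_arm([
  [2,-6,0,0,0,0],
  [2,-12,0,0,0,0],
  [2,-18,0,0,0,0],
  [2,-24,0,0,0,0],
  [2,-28,0,0,0,0],
])

```text
t: 33.87
eef_pos: [0.5811, -0.115, 0.4999]
ee_rot: [-3.141, -0.0, 2.344]
force: [0.6, 0.3, -1.9]
width: 0.0154
```

Call:
move_arm([
  [2,-30,0,0,0,0],
  [2,-31,0,0,0,0],
  [2,-31,0,0,0,0],
  [2,-30,0,0,0,0],
  [2,-26,0,0,0,0],
])

```text
t: 34.28
eef_pos: [0.5906, -0.2649, 0.4996]
ee_rot: [-3.141, -0.0, 2.342]
force: [1.0, 0.1, -2.7]
width: 0.0161
```

Call:
move_arm([
  [2,-21,0,0,0,0],
  [2,-17,0,0,0,0],
  [2,-13,0,0,0,0],
  [2,-9,0,0,0,0],
  [2,-5,0,0,0,0],
])

```text
t: 34.7
eef_pos: [0.6009, -0.3283, 0.4996]
ee_rot: [-3.141, -0.001, 2.342]
force: [0.1, 0.0, -2.3]
width: 0.016
```

Call:
move_arm([
  [0,0,-8,0,0,0],
  [0,0,-14,0,0,0],
  [0,0,-20,0,0,0],
  [0,0,-22,0,0,0],
  [0,0,-22,0,0,0],
])

```text
t: 35.12
eef_pos: [0.6008, -0.3257, 0.4132]
ee_rot: [3.141, 0.0, 2.344]
force: [1.0, -0.3, -2.3]
width: 0.0161
```

```bash
python3 chk.py
```

```text
35.1167 [ 0.60082155 -0.32566775  0.41317257] [1.79959945e+02 1.94353551e-02 1.34302557e+02] [ 0.95043489 -0.25598732 -2.30289218] 0.01612582130807211
scene [(0.68, array([130., 258.])), (0.66, array([179., 268.])), (0.58, array([170., 236.]))] [[135.15671093 258.91975793]]
side [(0.77, array([282., 140.])), (0.52, array([278., 170.])), (0.49, array([304., 173.]))] [[279.65979568 143.7293857 ]]
```

Call:
move_arm([
  [0,-1,-18,0,0,0],
  [0,-0.5,-16,0,0,0],
  [0,0,-12,0,0,0],
  [0,0,-8,0,0,0],
  [0,0,-4,0,0,0],
])

```text
t: 35.73
eef_pos: [0.6009, -0.3282, 0.3559]
ee_rot: [-3.141, -0.0, 2.343]
force: [-0.0, 0.6, -2.2]
width: 0.016
```

Call:
move_arm([
  [0,0,-3,0,0,0],
  [0,0,-3,0,0,0],
  [0,0,-3,0,0,0],
  [0,0,-3,0,0,0],
  [0,0,-3,0,0,0],
])

```text
t: 36.15
eef_pos: [0.6011, -0.3284, 0.3416]
ee_rot: [3.141, 0.001, 2.343]
force: [-0.2, 0.1, -1.0]
width: 0.0159
```

Call:
move_arm([
  [0,0,0,0,0,0],
  [0,0,0,0,0,0],
  [0,0,0,0,0,0],
  [0,0,0,0,0,0],
  [0,0,0,0,0,0],
])

```text
t: 36.57
eef_pos: [0.6009, -0.3283, 0.3414]
ee_rot: [3.141, 0.0, 2.343]
force: [-0.1, 0.6, -1.0]
width: 0.0157
```

Call:
move_arm([
  [3.6,3.5,0,0,0,0],
  [3.6,3.5,0,0,0,0],
  [3.6,3.5,0,0,0,0],
  [3.6,3.5,0,0,0,0],
  [0,0,0,0,0,0],
])

```text
t: 36.98
eef_pos: [0.6161, -0.3135, 0.3411]
ee_rot: [3.141, 0.0, 2.344]
force: [1.1, -0.2, -1.8]
width: 0.0159
```

Call:
move_arm([
  [0,0,5,0,0,0],
  [0,0,10,0,0,0],
  [0,0,20,0,0,0],
  [0,0,30,0,0,0],
  [0,0,30,0,0,0],
])

```text
t: 37.4
eef_pos: [0.6149, -0.3145, 0.4376]
ee_rot: [-3.141, -0.001, 2.343]
force: [-0.4, -0.7, -2.1]
width: 0.016
```

Call:
move_arm([
  [0,0,20,0,0,0],
  [1.2,31.9,0,0,0,7.07],
  [1.2,31.9,0,0,0,7.07],
  [1.2,31.9,0,0,0,7.07],
  [1.2,31.9,0,0,0,7.07],
])

```text
t: 37.82
eef_pos: [0.6196, -0.1859, 0.4576]
ee_rot: [3.141, 0.001, 2.842]
force: [-0.2, 1.1, -2.0]
width: 0.0157
```

```bash
python3 chk.py; python3 - <<'E'
import cv2,numpy as np
a=cv2.imread('pics/scene_last.png')[170:330,80:260];b=cv2.imread('pics/side_last.png')
cv2.imwrite('pics/c3.png',np.hstack([cv2.resize(b,(400,300)),cv2.resize(a,(400,300))]))
E
```

```text
37.8167 [ 0.61955881 -0.185931    0.45758692] [1.79982721e+02 8.08166451e-02 1.62807728e+02] [-0.17999371  1.11506052 -1.98205941] 0.015734989988664804
scene [(0.86, array([133., 278.])), (0.86, array([181., 266.])), (0.81, array([170., 238.])), (0.35, array([152., 245.]))] [[205.17107275 228.67703945]]
side [(0.82, array([305., 172.])), (0.78, array([276., 171.])), (0.51, array([280., 157.]))] [[271.1629055  153.74833648]]
```

View pics/c3.png

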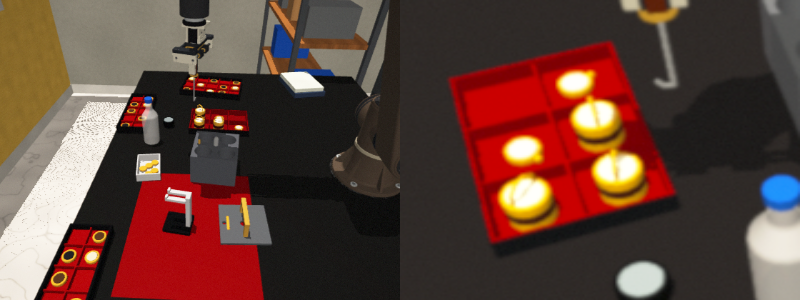

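Call:
move_arm([
  [1.3,31.8,0,0,0,7.05],
  [1.3,31.8,0,0,0,7.05],
  [1.3,31.8,0,0,0,7.05],
  [1.3,31.8,0,0,0,7.05],
  [1.3,31.8,0,0,0,7.05],
])

```text
t: 38.43
eef_pos: [0.6265, -0.0277, 0.4568]
ee_rot: [-3.141, 0.0, -2.828]
force: [-0.3, 0.8, -1.4]
width: 0.0158
```

Call:
move_arm([
  [1.3,31.8,0,0,0,7.05],
  [1.3,31.8,0,0,0,7.05],
  [1.3,31.8,0,0,0,7.05],
  [1.3,31.8,0,0,0,7.05],
  [1.3,31.8,0,0,0,7.05],
])

```text
t: 38.85
eef_pos: [0.6333, 0.1315, 0.4569]
ee_rot: [-3.141, 0.0, -2.213]
force: [0.3, -0.5, -1.8]
width: 0.0158
```

Call:
move_arm([
  [1.3,31.8,0,0,0,7.05],
  [1.3,31.8,0,0,0,7.05],
  [1.3,31.8,0,0,0,7.05],
  [1.3,31.8,0,0,0,7.05],
  [0,0,0,0,0,0],
])

```text
t: 39.27
eef_pos: [0.6389, 0.2623, 0.4555]
ee_rot: [3.142, 0.0, -1.716]
force: [0.2, -1.1, -1.9]
width: 0.0158
```

Call:
move_arm([
  [0,0,0,0,0,0],
  [0,0,0,0,0,0],
  [0,0,0,0,0,0],
  [0,0,0,0,0,0],
  [0,0,0,0,0,0],
])

```text
t: 39.68
eef_pos: [0.6385, 0.2573, 0.4566]
ee_rot: [-3.141, 0.0, -1.726]
force: [0.1, -0.6, -0.7]
width: 0.0161
```

```bash
python3 - <<'E'
from h import *
s=arm.get_state(); print(s['t'],s['eef_pos'],np.degrees(s['ee_rot']),s['q'],s['width'],s['force'])
f,K,T=snap("wrist","w9.png")
h=s['eef_pos']-[0,0,.1886]; print('collar/foot px',proj([h,h-[0,0,.1]],K,T))
for d in arm.masks_of("hook","wrist")[:1]:
    ys,xs=np.nonzero(d['pixels']); print(d['score'],xs.min(),xs.max(),ys.min(),ys.max())
E
```

```text
39.6833 [0.63845462 0.25726927 0.45660735] [-1.79978204e+02  1.66608028e-02 -9.88956952e+01] [ 6.65455692e-01  3.56026834e-01  1.25030325e-01  8.22906416e-05
 -1.33932774e+00 -8.20733776e-01] 0.016100011199683767 [ 0.14232429 -0.64661979 -0.65694254]
collar/foot px [[283.34708007 249.99290461]
 [283.64693618 202.94252307]]
0.92 262 307 201 314
```

Call:
move_arm([
  [0,2.3,0,0,0,0.4],
  [0,0,0,0,0,0],
  [0,0,-15,0,0,0],
  [0,0,-20,0,0,0],
  [0,0,-20,0,0,0],
])

```text
t: 40.2
eef_pos: [0.6382, 0.2609, 0.4012]
ee_rot: [-3.14, 0.001, -1.717]
force: [0.7, 1.3, -1.7]
width: 0.0159
```

Call:
move_arm([
  [0,0,-20,0,0,0],
  [0,0,-20,0,0,0],
  [0,0,-16,0,0,0],
  [0,0,-12,0,0,0],
  [0,0,-8,0,0,0],
])

```text
t: 40.62
eef_pos: [0.638, 0.2608, 0.3236]
ee_rot: [3.14, -0.001, -1.717]
force: [-0.4, 0.1, -1.3]
width: 0.0155
```

Call:
move_arm([
  [0,0,-5,0,0,0],
  [0,0,-4,0,0,0],
  [0,0,-4,0,0,0],
  [0,0,0,0,0,0],
  [0,0,0,0,0,0],
])

```text
t: 41.03
eef_pos: [0.6384, 0.2609, 0.3126]
ee_rot: [-3.141, 0.0, -1.717]
force: [0.5, 0.7, -0.2]
width: 0.0158
```

Call:
move_arm([
  [0,0,-1.5,0,0,0],
  [0,0,-1.5,0,0,0],
  [0,0,-0.5,0,0,0],
  [0,0,0,0,0,0],
  [0,0,0,0,0,0],
])

```text
t: 41.45
eef_pos: [0.6383, 0.2608, 0.3088]
ee_rot: [-3.141, 0.0, -1.717]
force: [0.3, 0.3, -1.1]
width: 0.0157
```

Call:
move_arm([
  [0,0,0,0,0,0],
  [0,0,0,0,0,0],
  [0,0,0,0,0,0],
  [0,0,0,0,0,0],
  [0,0,0,0,0,0],
], claw=0)

```text
t: 41.87
eef_pos: [0.6383, 0.2608, 0.3088]
ee_rot: [-3.141, 0.0, -1.717]
force: [1.1, -0.4, 0.7]
width: 0.0435
```

Call:
move_arm([
  [0,0,0,0,0,0],
  [0,0,0,0,0,0],
  [0,0,0,0,0,0],
  [0,0,0,0,0,0],
  [0,0,0,0,0,0],
])

```text
t: 42.28
eef_pos: [0.6383, 0.2607, 0.3087]
ee_rot: [3.142, -0.0, -1.717]
force: [-0.3, -0.3, 1.1]
width: 0.077
```

Call:
move_arm([
  [0,0,10,0,0,0],
  [0,0,20,0,0,0],
  [0,0,30,0,0,0],
  [0,0,30,0,0,0],
  [0,0,20,0,0,0],
])

```text
t: 42.7
eef_pos: [0.6385, 0.2607, 0.4229]
ee_rot: [-3.138, 0.002, -1.717]
force: [-0.3, -0.1, 1.3]
width: 0.0873
```

Call:
move_arm([
  [-30,-1.8,0,0,0,2],
  [-34,-1.8,0,0,0,2],
  [-34,-1.8,0,0,0,2],
  [-34,-1.8,0,0,0,2],
  [-34,-1.8,-8,0,0,2],
])

```text
t: 43.12
eef_pos: [0.4712, 0.2515, 0.4127]
ee_rot: [-3.139, 0.002, -1.541]
force: [0.0, 1.3, 1.2]
width: 0.0875
```

Call:
move_arm([
  [-17,0,-8,0,0,0.4],
  [0,0,0,0,0,0],
  [0,0,0,0,0,0],
  [0,0,0,0,0,0],
  [0,0,0,0,0,0],
])

```text
t: 43.53
eef_pos: [0.456, 0.252, 0.4033]
ee_rot: [-3.141, 0.0, -1.536]
force: [-0.4, 0.6, -0.3]
width: 0.0874
```

```bash
python3 - <<'E'
from h import *
s=arm.get_state(); print(s['t'],s['eef_pos'],np.degrees(s['ee_rot']),s['q'],s['width'],s['force'])
f,K,T=snap("wrist","w10.png");np.savez('w10.npz',K=K,T=T)
for n,z in(("cover",0),("hook",.12),("stand_seat",.12)):
    for d in arm.spot_point(n,"wrist")[:2]: print(n,d['score'],d['xy'],onz(d['xy'],K,T,z))
cv2.imwrite('pics/w10c.png',cv2.resize(f[40:320,130:510,::-1],(0,0),fx=2.1,fy=2.1,interpolation=cv2.INTER_CUBIC))
E
```

```text
43.5333 [0.45603751 0.25204872 0.40325443] [-1.79953818e+02  2.65177143e-02 -8.80075594e+01] [ 8.81994879e-01  1.05178150e-01 -3.26426502e-01  3.27833356e-04
 -1.13831119e+00 -8.47357690e-01] 0.08744607514577779 [-0.44639527  0.62512723 -0.32114954]
cover 0.7 [289.1, 175.1] [0.44963973 0.24904731 0.        ]
hook 0.87 [85.9, 206.8] [0.63563229 0.26047474 0.12      ]
stand_seat 0.84 [81.6, 207.2] [0.63959929 0.26099336 0.12      ]
stand_seat 0.69 [83.7, 207.3] [0.637707   0.26102296 0.12      ]
```

View pics/w10c.png

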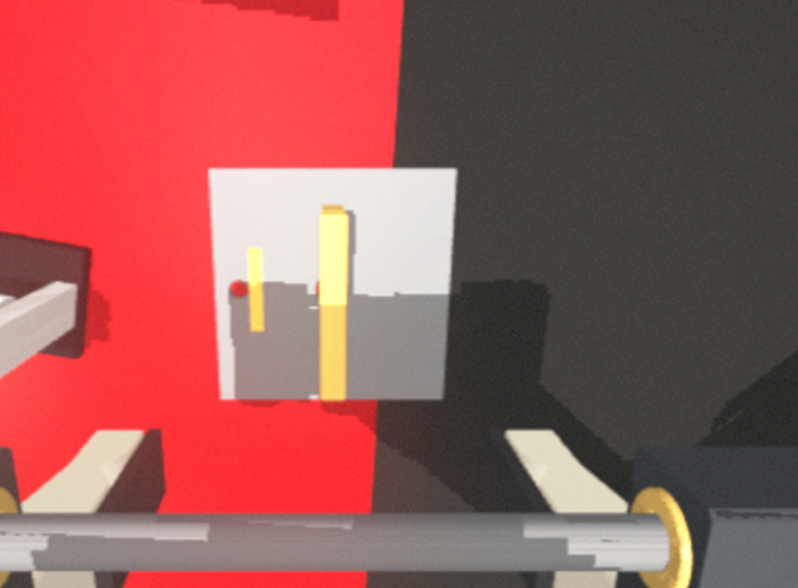

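```bash
python3 - <<'E'
from h import *
d=np.load('w10.npz');K,T=d['K'],d['T']
u=lambda p,z: onz(np.array(p)/2.1+[130,40],K,T,z)
ang=lambda v:np.degrees(np.arctan2(v[1],v[0]))
c=[u(p,.008) for p in[(209,169),(457,169),(443,399),(220,399)]];print(np.round(c,4),np.mean(c,0),[ang(c[i]-c[i-1]) for i in range(4)],[np.linalg.norm(c[i]-c[i-1]) for i in range(4)])
b=[u((334.5,212),.062),u((333,399),.062)];print('bar',b,np.mean(b,0),ang(b[0]-b[1])-90,np.linalg.norm(b[0]-b[1]))
E
```

```text
[[0.5232 0.1841 0.008 ]
 [0.3829 0.1792 0.008 ]
 [0.3783 0.3188 0.008 ]
 [0.5189 0.3237 0.008 ]] [0.45081491 0.2514514  0.008     ] [np.float64(-88.24125194950213), np.float64(-178.02718583537248), np.float64(91.91513130686597), np.float64(1.9921957702197535)] [np.float64(0.1396922943489993), np.float64(0.14031165572682108), np.float64(0.13964379753005046), np.float64(0.14069298793841475)]
bar [array([0.45227983, 0.20065536, 0.062     ]), array([0.44917124, 0.29973882, 0.062     ])] [0.45072554 0.25019709 0.062     ] -178.20302003677122 0.09913220814895086
```

Call:
move_arm([
  [-2.6,-0.5,-30,0,0,0],
  [-2.6,-0.5,-36,0,0,0],
  [0,0,-36,0,0,0],
  [0,0,-34,0,0,0],
  [0,0,-28,0,0,0],
])

```text
t: 44.15
eef_pos: [0.4499, 0.2502, 0.2364]
ee_rot: [3.141, -0.001, -1.536]
force: [-0.0, -0.4, 0.1]
width: 0.0875
```

Call:
move_arm([
  [0,0,-17,0,0,0],
  [0,0,-8,0,0,0],
  [0,0,0,0,0,0],
  [0,0,0,0,0,0],
  [0,0,0,0,0,0],
])

```text
t: 44.57
eef_pos: [0.4507, 0.2513, 0.2149]
ee_rot: [-3.14, 0.001, -1.535]
force: [-0.5, -0.1, 0.7]
width: 0.0874
```

Call:
move_arm([
  [0,0,0,0,0,0],
  [0,0,0,0,0,0],
  [0,0,0,0,0,0],
  [0,0,0,0,0,0],
  [0,0,0,0,0,0],
], claw=255, squeeze=55)

```text
t: 44.98
eef_pos: [0.4501, 0.2508, 0.214]
ee_rot: [-3.141, 0.0, -1.536]
force: [0.4, -0.4, -0.8]
width: 0.0602
```

Call:
move_arm([
  [0,0,0,0,0,0],
  [0,0,0,0,0,0],
  [0,0,0,0,0,0],
  [0,0,0,0,0,0],
  [0,0,0,0,0,0],
])

```text
t: 45.4
eef_pos: [0.4501, 0.2508, 0.2136]
ee_rot: [3.142, -0.0, -1.536]
force: [0.0, 0.3, -1.2]
width: 0.0264
```

Call:
move_arm([
  [0,0,0,0,0,0],
  [0,0,0,0,0,0],
  [0,0,0,0,0,0],
  [0,0,0,0,0,0],
  [0,0,0,0,0,0],
])

```text
t: 45.82
eef_pos: [0.4502, 0.2508, 0.2137]
ee_rot: [-3.141, 0.0, -1.536]
force: [1.3, 0.4, -1.3]
width: 0.0135
```

Call:
move_arm([
  [0,0,10,0,0,0],
  [0,0,22,0,0,0],
  [0,0,32,0,0,0],
  [0,0,36,0,0,0],
  [0,0,34,0,0,0],
])

```text
t: 46.23
eef_pos: [0.4494, 0.2501, 0.3493]
ee_rot: [3.14, -0.001, -1.536]
force: [1.0, 0.9, -3.8]
width: 0.0132
```

Call:
move_arm([
  [4,-6,20,0,0,0],
  [10,-16,8,0,0,-1.6],
  [14,-24,2,0,0,-1.6],
  [16,-28,0,0,0,-1.6],
  [16,-28,0,0,0,-1.6],
])

```text
t: 46.65
eef_pos: [0.5097, 0.1476, 0.3783]
ee_rot: [3.141, 0.0, -1.648]
force: [1.1, -0.4, -3.3]
width: 0.0135
```

Call:
move_arm([
  [14,-22,0,0,0,-1.4],
  [8,-12,0,0,0,0],
  [3.5,-5,0,0,0,0],
  [0,0,0,0,0,0],
  [0,0,0,0,0,0],
])

```text
t: 47.07
eef_pos: [0.5351, 0.1097, 0.3775]
ee_rot: [3.141, -0.0, -1.673]
force: [0.2, 0.6, -4.2]
width: 0.0135
```

```bash
python3 - <<'E'
from h import *
arm.grab_frame("wrist")
s=arm.get_state(); print(s['t'],s['eef_pos'],np.degrees(s['ee_rot']),s['width'],s['force'])
f,K,T=snap("wrist","w11.png");np.savez('w11.npz',K=K,T=T)
print(proj([[.5357,.012,.14],[.5914,.0063,.126],[.5357,.012,.11]],K,T))
for d in arm.spot_point("cover","wrist")[:1]: print(d['score'],d['xy'])
cv2.imwrite('pics/w11c.png',cv2.resize(f[0:270,130:450,::-1],(0,0),fx=2.2,fy=2.2,interpolation=cv2.INTER_CUBIC))
E
```

```text
47.1167 [0.53503694 0.11014549 0.37758067] [ 1.79960398e+02  1.05437283e-03 -9.57776269e+01] 0.013498561227173647 [ 0.44718897  0.63561338 -3.81036955]
[[267.24926919  84.62637085]
 [189.46430594  86.24439209]
 [269.30842117  88.00225924]]
0.57 [286.2, 236.4]
```

View pics/w11c.png

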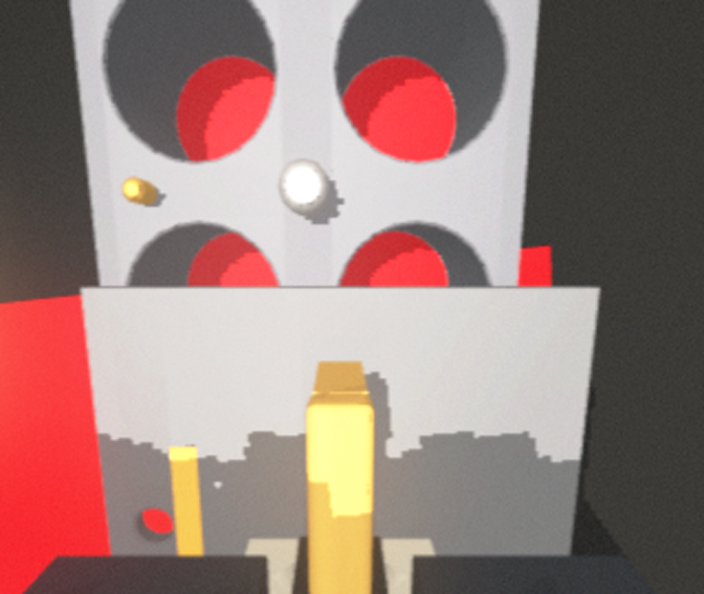

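```bash
python3 - <<'E'
from h import *
d=np.load('w11.npz');K,T=d['K'],d['T']
u=lambda p,z: onz(np.array(p)/2.2+[130,0],K,T,z)
ang=lambda v:np.degrees(np.arctan2(v[1],v[0]))
t=np.array([.53504,.11015]);y=np.radians(-5.78);ex=np.array([np.cos(y),np.sin(y)]);ey=np.array([-ex[1],ex[0]])
rel=lambda p:((p[:2]-t)@ex*1e3,(p[:2]-t)@ey*1e3)
print('shaft',u((303,185),.14),'pin',u((132,188),.126),ang(u((132,188),.126)-u((303,185),.14)))
for z in(.1719,):
    a,b=u((82,288),z),u((600,288),z);print('corners rel',rel(a),rel(b),np.linalg.norm(a-b),ang(a-b))
print('pinhole rel',rel(u((157,521),.168)))
a=u((340,402),.2257);print('bar front end rel',rel(a))
E
```

```text
shaft [0.53534415 0.01170224 0.14      ] pin [0.59092076 0.00582311 0.126     ] -6.038529433747588
corners rel (np.float64(68.71844166299782), np.float64(-69.46712396042253)) (np.float64(-71.13968578721507), np.float64(-69.4173394579822)) 0.13985813631096575 -5.800395252006554
pinhole rel (np.float64(55.13953675243959), np.float64(0.1754874231652918))
bar front end rel (np.float64(-0.817198847419681), np.float64(-50.20865381980055))
```

Call:
move_arm([
  [0.2,-14,0,0,0,0],
  [0.2,-24,0,0,0,0],
  [0.2,-28,0,0,0,0],
  [0.2,-22,0,0,0,0],
  [0.2,-10.6,0,0,0,0],
])

```text
t: 47.63
eef_pos: [0.5359, 0.0096, 0.3778]
ee_rot: [3.141, -0.0, -1.672]
force: [-0.0, -0.4, -3.5]
width: 0.0133
```

Call:
move_arm([
  [0,0,0,0,0,0],
  [0,0,0,0,0,0],
  [0,0,-8,0,0,0],
  [0,0,-8,0,0,0],
  [0,0,-4,0,0,0],
])

```text
t: 48.05
eef_pos: [0.5361, 0.0119, 0.3559]
ee_rot: [3.14, -0.0, -1.671]
force: [-0.5, 0.1, -3.9]
width: 0.0136
```

Call:
move_arm([
  [0,0,0,0,0,0],
  [0,0,0,0,0,0],
  [0,0,0,0,0,0],
  [0,0,0,0,0,0],
  [0,0,0,0,0,0],
])

```text
t: 48.47
eef_pos: [0.5367, 0.0113, 0.358]
ee_rot: [-3.141, 0.0, -1.672]
force: [1.1, -1.3, -2.9]
width: 0.0131
```

Call:
move_arm([
  [-0.6,0.1,-1,0,0,0],
  [0,0,-3,0,0,0],
  [0,0,-3,0,0,0],
  [0,0,-3,0,0,0],
  [0,0,0,0,0,0],
])

```text
t: 48.88
eef_pos: [0.5357, 0.0112, 0.3468]
ee_rot: [3.14, -0.0, -1.672]
force: [-0.6, 0.6, -4.3]
width: 0.0137
```

Call:
move_arm([
  [0,0,0,0,0,0],
  [0,0,0,0,0,0],
  [0,0,0,0,0,0],
  [0,0,0,0,0,0],
  [0,0,0,0,0,0],
])

```text
t: 49.3
eef_pos: [0.536, 0.0113, 0.3478]
ee_rot: [-3.141, 0.0, -1.672]
force: [-0.1, -0.7, -4.3]
width: 0.0133
```

Call:
move_arm([
  [0,0,-3,0,0,0],
  [0,0,-3,0,0,0],
  [0,0,-3,0,0,0],
  [0,0,-3,0,0,0],
  [0,0,0,0,0,0],
])

```text
t: 49.72
eef_pos: [0.5357, 0.0112, 0.3347]
ee_rot: [3.14, -0.0, -1.672]
force: [-0.1, 0.8, -4.3]
width: 0.0138
```

Call:
move_arm([
  [0,0,0,0,0,0],
  [0,0,0,0,0,0],
  [0,0,0,0,0,0],
  [0,0,0,0,0,0],
  [0,0,0,0,0,0],
])

```text
t: 50.13
eef_pos: [0.536, 0.0113, 0.3358]
ee_rot: [-3.141, 0.0, -1.672]
force: [-1.0, 0.7, -3.8]
width: 0.0136
```

Call:
move_arm([
  [0,0,-3,0,0,0],
  [0,0,-3,0,0,0],
  [0,0,-2.5,0,0,0],
  [0,0,-1.5,0,0,0],
  [0,0,0,0,0,0],
])

```text
t: 50.55
eef_pos: [0.5358, 0.0112, 0.3251]
ee_rot: [3.141, -0.0, -1.672]
force: [-0.6, -0.1, -4.4]
width: 0.0135
```

Call:
move_arm([
  [0,0,-1,0,0,0],
  [0,0,-1,0,0,0],
  [0,0,0,0,0,0],
  [0,0,0,0,0,0],
  [0,0,0,0,0,0],
])

```text
t: 50.97
eef_pos: [0.536, 0.0113, 0.3237]
ee_rot: [-3.141, 0.0, -1.672]
force: [-0.7, 0.7, -4.3]
width: 0.0133
```

Call:
move_arm([
  [0,0,-0.7,0,0,0],
  [0,0,0,0,0,0],
  [0,0,0,0,0,0],
  [0,0,0,0,0,0],
  [0,0,0,0,0,0],
])

```text
t: 51.38
eef_pos: [0.5359, 0.0113, 0.3237]
ee_rot: [-3.141, 0.0, -1.672]
force: [-3.4, 1.0, 6.2]
width: 0.0134
```

Call:
move_arm([
  [0,0,0,0,0,0],
  [0,0,0,0,0,0],
  [0,0,0,0,0,0],
  [0,0,0,0,0,0],
  [0,0,0,0,0,0],
], claw=0)

```text
t: 51.8
eef_pos: [0.5361, 0.0113, 0.3229]
ee_rot: [-3.141, -0.0, -1.672]
force: [0.5, -0.3, 0.5]
width: 0.0409
```

Call:
move_arm([
  [0,0,0,0,0,0],
  [0,0,0,0,0,0],
  [0,0,0,0,0,0],
  [0,0,0,0,0,0],
  [0,0,0,0,0,0],
])

```text
t: 52.22
eef_pos: [0.536, 0.0113, 0.3229]
ee_rot: [3.142, -0.0, -1.672]
force: [-0.1, 0.8, 0.1]
width: 0.0745
```

Call:
move_arm([
  [0,0,10,0,0,0],
  [0,0,25,0,0,0],
  [0,0,30,0,0,0],
  [0,0,30,0,0,0],
  [0,0,30,0,0,0],
])

```text
t: 52.63
eef_pos: [0.5357, 0.0111, 0.4503]
ee_rot: [-3.141, -0.0, -1.672]
force: [0.9, 1.0, 0.2]
width: 0.0877
```

Call:
move_arm([
  [0,0,20,0,0,0],
  [0,0,0,0,0,0],
  [0,0,0,0,0,0],
  [0,0,0,0,0,0],
  [0,0,0,0,0,0],
])

```text
t: 53.05
eef_pos: [0.5356, 0.0112, 0.4671]
ee_rot: [3.14, -0.0, -1.672]
force: [-1.1, 0.4, 0.5]
width: 0.0876
```

```bash
python3 - <<'E'
from h import *
s=arm.get_state(); print(s['t'],s['eef_pos'],s['width'],s['force'])
f,K,T=snap("wrist","w12.png")
o=np.array([.5357,.0118,.118]);y=np.radians(-5.8);ex=np.array([np.cos(y),np.sin(y),0]);ey=np.array([-ex[1],ex[0],0])
im=f[:,:,::-1].copy()
P=[o+ex*a*.07+ey*b*.07 for a,b in[(1,1),(1,-1),(-1,-1),(-1,1)]]
cv2.polylines(im,[np.round(proj(P,K,T)).astype(int)],True,(255,0,0),1)
g,_,_=snap("side","side_f.png");g2,_,_=snap("scene","scene_f.png")
big=cv2.resize(im[60:340,100:480],(798,588))
small=cv2.resize(g[120:350,170:400,::-1],(300,300));small2=cv2.resize(g2[130:330,80:480,::-1],(480,240))
cv2.imwrite('pics/f.png',np.vstack([cv2.resize(big,(400,295)).repeat(1,0),]) if 0 else np.hstack([cv2.resize(big,(400,300)),cv2.resize(small,(400,300))]))
q=cv2.imread('pics/f.png');cv2.imwrite('pics/f.png',np.vstack([q,cv2.resize(small2,(800,300))]))
E
```

```text
53.05 [0.53564844 0.01121101 0.46711102] 0.08757141327172395 [-1.08915369  0.42531257  0.45129825]
```

View pics/f.png

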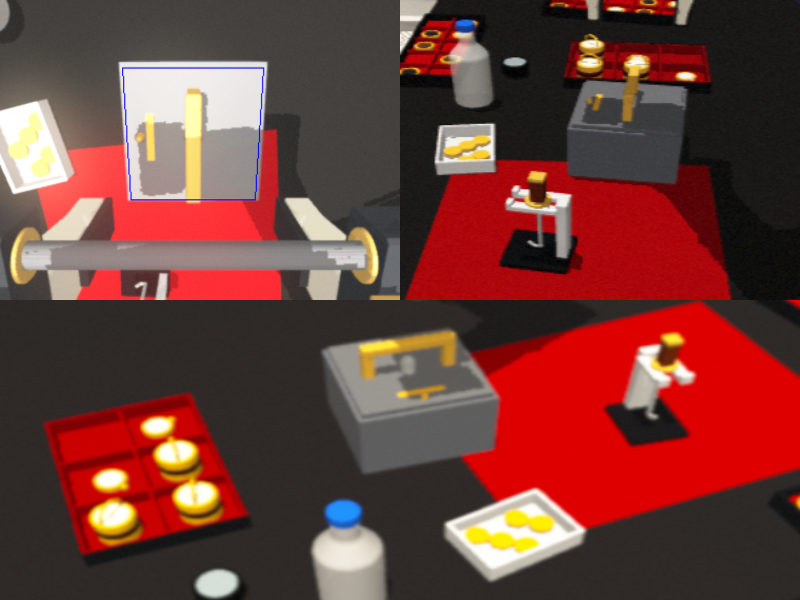

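```bash
python3 -c "
from station import arm
print(arm.job_done())"
```

```text
the job is handed in; nothing more can be done
None
```

I did the whole job in about 53 s of robot time and handed it in; the hand-in gave no verdict.

- **Cases:** three were present. I drew each out by its loop with the hook and stood it in an empty compartment of the red tray. The last pictures show all three upright, with pendants only in the other compartments.
- **Hook:** it hangs upright in its stand, and the trained network put it about 4 mm from the seat centre.
- **Cover:** it went down over the shaft and pin without resistance. A push of about 6 N over the last 0.7 mm suggests it seated on the block. The last picture shows the shaft and pin through their holes.
- **Everything else:** the bottle, loupe and tin look untouched by eye; I did not measure them. The gripper is open and about 150 mm above the cover.

Three things disagreed or went unmeasured:
- **Case positions:** after its release, the side and scene cameras put the first case about 12 mm off its target. The wrist view put the second case within about 3 mm of its compartment centre. I checked the third only by eye and from the release position.
- **Cover outline:** the outline I predicted and drew in the last wrist picture sat a few pixels inside the plate's real edge on the far side. I did not investigate this.
- **Disturbances:** I saw no slackening of the grip, and the cover had not been knocked noticeably aside. The wrist camera gave its centre about 4 mm differently at two times.

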